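# Set up the drying block: unhook the splash guards, then invert the jars on the pegs

## Robot

A 6-joint arm with a two-finger parallel gripper is mounted at the origin on a cart in front of the work surface, level with it; the furniture and walls round the work are solid. World frame = base frame: x ahead of the robot, y to its left, z up, the work surface at z = 0. Lengths are in mm, angles in rad, forces in N, time in s.
With the tool pointing down it reaches from about 350 to 975 mm from the base axis. Payload 7.1 kg.
Tool frame: the origin (TCP) lies midway between the tips of the shut fingers; the grasp point (between the pads) lies 19 mm behind it; z points along the fingers, y is the line along which they close (so a half turn about z gives the same grasp; the last joint's range is limited). The gripper opens to 88 mm and grips with 3 to 60 N. Pads are 20 mm wide; open, the fingers measure 115 mm over their backs; the gripper's body (75 mm by 178 mm) begins 61 mm behind the grasp point.
Start: joints at [1.229, 0.423, 1.63, -0, 1.089, -0.019], TCP at [198.232, 592.713, 222.675] pointing down, gripper open.
Joint ranges: [-3, 3], [-0.9, 2.11], [0.09, 2.58], [-1.31, 4.45], [0.11, 2.69], [-2.54, 2.54]. Speed limits (rad/s): [2.39, 2.39, 3.01, 3.14, 3.14, 3.14].

## Interface

Orientations are given as a rotation vector (axis times angle).
In Python, from bench import manip gives the robot as it stands.
- The arm moves only by the tool carry_out, never from a script. Its argument "plan" is a list of rows, each an object with "translation": the shift along the tool's x, y, z in mm, a list of three; "twist": the turn about the tool's z in degrees; "fingers": the finger opening in mm, from 0 to 87.8. A call has 1 to 10 rows; each row is the pose to reach, as a shift and turn from the pose commanded when the call began, along the tool's axes at that moment; what a row does not reach only later rows make up. A row lasts 1/12 s, in which the tool goes at most 41.7 mm and 7.16 degrees, less where a joint would pass 70% of its speed; a pose out of reach is approached as far as the arm can. A call with a gripper value outside its range is refused whole. The fingers move at their own pace and stop on an object; "force" is the grip in N (left out, the last holds). Time passes only in rows, so rows that repeat a pose let the fingers close. It gives the time, the measured TCP pose, the force, the opening and the grip force at its end, in the units of the state.
- manip.state(): the state, without advancing time (a new reading comes with each control period).
- manip.get_image(name): name is "scene" or "side" or "wrist"; returns the picture (384x512x3 uint8, red, green, blue); there is no depth.
- manip.camera_info(name): a dict with "vertical_fov" (degrees; the focal length in pixels is half the picture's height over the tangent of half this angle, whatever the lens; pixels are square), "cx", "cy" (the principal point, pixels), "origin" and "orientation" of the camera in the world. Camera axes: x right, y down, z forward; pixel columns grow to the right and rows downward; lengths in mm; the calibration is good to about 2 mm. The wrist camera is an equidistant fisheye: a pixel r from the principal point sees the ray r / f radians off the axis. A picture is of the moment at which its call begins: read the wrist's pose just before it. camera_info takes no time and is no camera call; for the wrist camera it gives the pose at the moment of the call.
- manip.hand_in(): hands the job in; it is judged then, once.
The state is a dict: "clock": time; "qpos": joint angles; "joint_velocities": joint speeds; "effort": joint torques, N m; "position": TCP position; "tcp_rot": TCP orientation; "ft_force": force on the tool from outside, world axes, zero at the start; "moment": the same for the moment, N m; "width": finger opening in mm; "grip_force": force on a finger pad.
Only numpy, scipy, OpenCV 4.12 (cv2) and the standard library are available. Lean on these libraries where they do the work, as an engineer would, in place of code of your own. Each camera call takes 0.05 s, during which the arm holds its last target. There are 200 camera calls.

## Task

Set up the drying block on the bench. Take every splash guard off the hanger by sliding it along its keyhole slots to their wide ends and drawing it off the studs, and stand it on its foot with its back flush against the front long edge of the drying block, guards side by side within the length of that edge. Turn every staining jar upside down over a peg of its own so that its rim rests on the block, let go of everything, and do not disturb the tip box, wash bottle or pipette controller.

Things in the scene. Friction and masses are not known exactly. Their poses are not given: they have to be found in the camera images.
- hanger: Fixed aluminium hanger: level rail 240 mm long (y), 10 mm thick, 62 to 96 mm above the worktop, on two posts behind it and a base plate 8 mm high (x -10 to +70 mm). Origin on the worktop under the middle of the rail's front face; that face is x = 0 and looks to -x, to the robot. Four headed studs point out of it to -x, in two pairs, 52 mm apart in a pair.
- studs_left (a point): Middle of the left (+y) stud pair, on the rail's front face, 85 mm above the worktop; studs 26 mm to either side along y. Each has a shank 8 mm across, 10.5 mm long, and then a head 16 mm across, 5 mm thick, so it ends at x = -15.5 mm. guard_a hangs on this pair. Axes as the hanger.
- studs_right (a point): Middle of the right (-y) stud pair, 140 mm from the left one; same studs. guard_b hangs on this pair. Axes as the hanger.
- guard_a: White L-shaped splash guard, about 150 g, hung on the left stud pair. 110 mm long (y), 80 mm tall (z). Web 6 mm thick; its flat back is x = 0. At the bottom a foot, 5 mm thick, reaches forward to x = -36 mm. Origin at the bottom of the back face, mid-length. It hangs upright with its bottom about 57 mm above the worktop, axes as the hanger's.
- guard_a_lip (a point): Centre of guard_a's lip, the place to pinch from above: the top 30 mm of the guard, 10 mm thick (x -10 to 0 of the guard), along its whole length, clear above the rail. The point is 65 mm above the bottom and 15 mm below the top edge, 5 mm in front of the back. Its axes are the guard's.
- guard_a_slots (a point): On guard_a's back, mid-length, 26 mm above its bottom, at the height of its two keyholes. Slots 11 mm high, narrow ends at y = -39 and +13 mm, wide ends 24 mm square centred at y = -13 and +39 mm. It hangs with the studs in the narrow ends: raise it 1.5 mm, slide it 26 mm to its own -y, then draw it off to -x (20 mm clears the heads).
- guard_b: Mirror twin of guard_a: same sizes, material and frame (flat back x = 0, foot to -x, origin at the bottom of the back, mid-length), hung on the right stud pair.
- guard_b_lip (a point): Centre of guard_b's lip; as guard_a_lip.
- guard_b_slots (a point): On guard_b's back, mid-length, 26 mm above its bottom, at the height of its two keyholes. Mirror of guard_a: narrow ends at y = +39 and -13 mm, wide ends at y = +13 and -39 mm, so it is raised 1.5 mm and slid 26 mm to its own +y, then drawn off to -x.
- drying_block: Fixed grey block, 100 mm (x) x 280 mm (y) x 25 mm high, origin at the centre of its underside on the worktop. Its front long edge is the face x = -50 mm, towards the robot; the guards' backs go against it, feet towards the robot. Three white upright pegs, 16 mm across with rounded tips, stand 70 mm above its top. Block and hanger may change places, left or right.
- peg_left (a point): Foot of the left (+y) peg, on the block's top, 25 mm above the worktop; at x = +12, y = +95 mm of the block.
- peg_mid (a point): Foot of the middle peg, at x = +12, y = 0 mm of the block.
- peg_right (a point): Foot of the right (-y) peg, at x = +12, y = -95 mm of the block.
- jar_a: Square white plastic staining jar lying on a side on the worktop, in front of block and hanger: 44 x 44 mm outside, 96 mm long, walls and bottom 4 mm, about 80 g; one jar may be absent. Origin at its centre, 22 mm up; +x points out of the open mouth. It lies across the robot's view, mouth to the left. Upside down on a peg, rim on the block, its centre is 73 mm up.
- jar_a_mouth (a point): Centre of jar_a's open mouth, 48 mm from its centre; x points out. Gripped across two sides, best a little nearer the closed end, with the tool leaning 45 degrees (fingers pointing down and to the mouth), the jar can be set on a peg, mouth down, with the tool leaning 45 degrees the other way, from any side.
- jar_b: Second jar, as jar_a; may be absent.
- jar_b_mouth (a point): As jar_a_mouth.
- jar_c: Third jar, as jar_a; may be absent.
- jar_c_mouth (a point): As jar_a_mouth.
- tipbox_open: Open tip box, 93 x 135 x 94 mm, at the front left; leave alone. Origin at the centre of its underside. Behind it, beyond y = 0.39 m, stands a gel casting stand about 0.2 m tall: keep the wrist clear of it.
- wash_bottle: Wash bottle, 70 x 111 x 191 mm, at the back right; leave alone. Origin at the centre of its underside. Along the back of the bench, beyond x = 0.72 m, runs a raised shelf 0.18 m high with bottles on it: keep the wrist clear of them.
- pipette_controller: Pipette controller lying at the front right, 54 x 174 x 34 mm; leave alone. Origin at the centre of its underside.
Not all that is in view belongs to the job. Leave any blue look-alike of the jar_c alone.

How it is judged:
By the outcome, as a careful person would: the job done as asked, in the order asked, and still so for the second after the job is handed in, with the robot touching nothing.
Of jar_a, jar_b, jar_c only 2 to 3 are there at a start; the rules pass over those that are not, and their reading is None.
At some moment in a run one of jar_a, jar_b, jar_c may be knocked a few centimetres aside while the robot is not near it.
It also fails if it takes over 210 s, if anything falls off the work surface, if the arm or the gripper's body presses on something with over 40 N, if the wrist force passes 120 N, or if a joint passes its speed limit or range.

## Working session

There is one attempt and no reset: what is moved stays moved. The work goes in short steps, Python scripts to look and compute and a tool call to move; the robot and the scene stay as the last step left them, time stands still between calls to the robot, and variables do not carry over. Pictures are saved under pics/ and viewed, at most 14 in all, crops included, and the job is handed in when it is done.

Besides the shell and the picture viewer there is one more tool, called in YAML: its name, and indented under it one key for each argument. carry_out: Moves the arm, as the interface text tells. Its arguments: {"type":"object","properties":{"plan":{"type":"array"},"force":{"type":"number"}},"required":["plan"]}

```bash
ls; mkdir -p pics
cat > h.py <<'E'
from bench import manip
import numpy as np, cv2
from scipy.spatial.transform import Rotation as R
def cam(n):
    i=manip.camera_info(n); return i
def shot(n,f):
    im=manip.get_image(n); cv2.imwrite('pics/'+f,im[:,:,::-1]); return im
def ray(n,u,v,i=None):
    i=i or cam(n); f=192/np.tan(np.radians(i['vertical_fov']/2))
    d=np.array([u-i['cx'],v-i['cy']],float)
    if n=='wrist':
        r=np.hypot(*d); t=r/f; d3=np.array([*(d/max(r,1e-9)*np.sin(t)),np.cos(t)])
    else: d3=np.array([*(d/f),1.])
    o=np.array(i['orientation'],float)
    M=o if o.shape==(3,3) else R.from_rotvec(o).as_matrix() if o.size==3 else R.from_quat(o).as_matrix()
    return np.array(i['origin'],float),M@(d3/np.linalg.norm(d3))
def onz(n,u,v,z,i=None):
    o,d=ray(n,u,v,i); return (o+d*(z-o[2])/d[2]).round(1)
E
python3 - <<'E'
from h import *
for n in('scene','side','wrist'):
    print(n,cam(n)); shot(n,n+'0.png')
a=[cv2.imread(f'pics/{n}0.png') for n in('scene','side','wrist')]
print(manip.state())
E
```

```text
pics
scene {'vertical_fov': 57.64046440257154, 'cx': 258.8624194825421, 'cy': 188.02638385230642, 'origin': array([-150.24753867, -777.30744981, 1044.74368354]), 'orientation': array([-2.20686732,  0.86457787, -0.34537634])}
side {'vertical_fov': 51.280463755417806, 'cx': 262.3845944279387, 'cy': 193.29871143545046, 'origin': array([  523.99162097, -1251.7772536 ,  1014.33899515]), 'orientation': array([-2.20720983, -0.02392314, -0.01664426])}
wrist {'vertical_fov': 65.70646984690485, 'cx': 251.75827898412976, 'cy': 194.48866125070083, 'origin': array([133.21249258, 614.83757028, 384.5920496 ]), 'orientation': array([2.37235895, 1.70707414, 0.21972234])}
{'clock': 0.15, 'qpos': array([ 1.22897750e+00,  4.23673034e-01,  1.63046047e+00,  1.74893929e-05,
        1.08861962e+00, -1.89916889e-02]), 'joint_velocities': array([-0.00107062, -0.00198099, -0.00147938, -0.00035987, -0.0019879 ,
        0.00035283]), 'effort': array([ 4.02229798e-04, -5.44984281e+01, -2.73920953e+01,  6.44183625e-02,
        2.04632152e-02, -5.13796272e-05]), 'position': array([198.10861934, 592.33714887, 222.09666033]), 'tcp_rot': array([-5.04873133e-01, -3.10053227e+00,  1.78878328e-03]), 'ft_force': array([0.29757001, 0.36073101, 0.903858  ]), 'moment': array([0.05537319, 0.00885472, 0.01310838]), 'grip_force': 0.0, 'width': 87.77089707628173}
```

View pics/scene0.png

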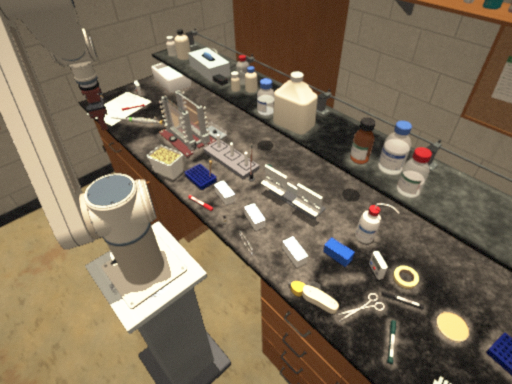

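View pics/side0.png

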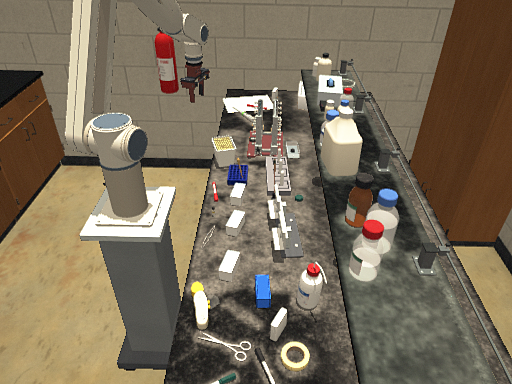

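Run:
```python
import cv2
a=cv2.imread('pics/scene0.png')[110:280,140:360]; cv2.imwrite('pics/c1.png',cv2.resize(a,None,fx=3.6,fy=3.5,interpolation=2))
b=cv2.imread('pics/side0.png')[80:290,190:330]; cv2.imwrite('pics/c2.png',cv2.resize(b,None,fx=2.8,fy=2.8,interpolation=2))
from h import *
for n,u,v,z in [('scene',223,189,44),('scene',254,216,44),('scene',295,250,44),('side',238,194,44),('side',236,222,44),('side',230,264,44),('scene',292,190,60),('scene',230,157,25),('side',280,230,60)]: print(n,u,v,onz(n,u,v,z))
```

```text
scene 223 189 [420.3  86.9  44. ]
scene 254 216 [ 415.3 -109.5   44. ]
scene 295 250 [ 414.9 -323.1   44. ]
side 238 194 [430.4  52.4  44. ]
side 236 222 [ 433.5 -122.    44. ]
side 230 264 [ 427.4 -333.9   44. ]
scene 292 190 [ 609.6 -121.7   60. ]
scene 230 157 [585.7 247.4  25. ]
side 280 230 [ 594.8 -178.8   60. ]
```

View pics/c1.png

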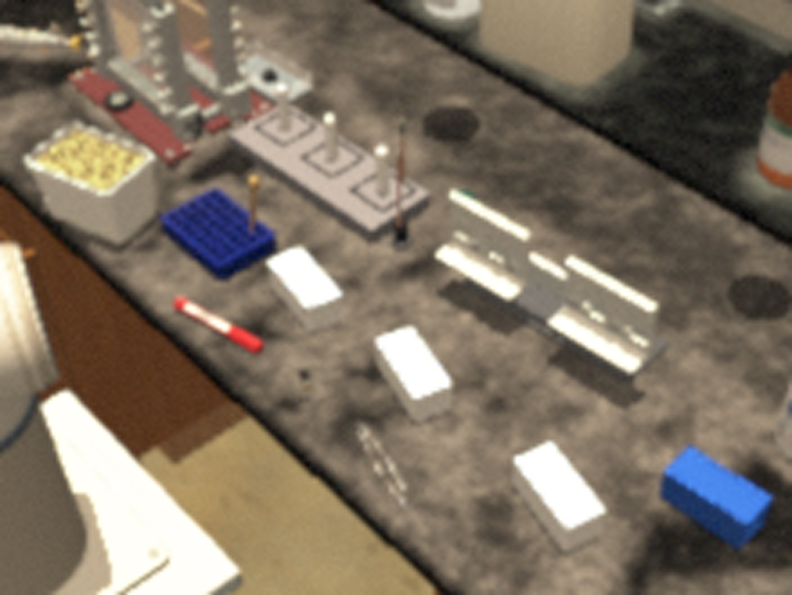

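View pics/c2.png

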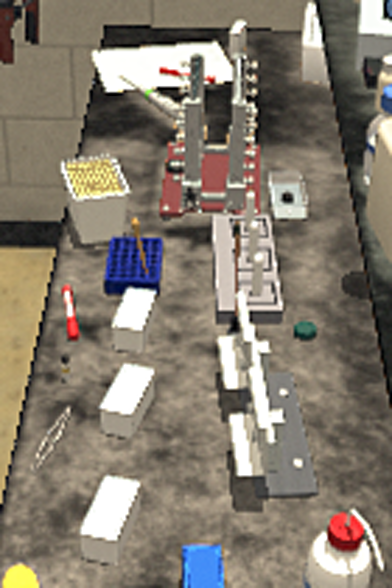

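```bash
cat >> h.py <<'E'
def go(p,yaw):
    "tool-frame shift and twist (deg) from the present pose to p with tool y heading at yaw deg (world), mod 180"
    s=manip.state(); M=R.from_rotvec(s['tcp_rot']).as_matrix()
    h=np.degrees(np.arctan2(M[1,1],M[0,1])); t=-(yaw-h); t=(t+90)%180-90
    print('at',s['position'].round(1),'head',h.round(1),'-> shift',(M.T@(np.array(p)-s['position'])).round(1),'twist',t.round(1),'q6',s['qpos'][5].round(2),'w',s['width'].round(1),'t',s['clock'].round(2))
E
python3 -c "
from h import *
go([560,-60,350],0); print(onz('scene',251.7,177,0))"
```

```text
Traceback (most recent call last):
  File "h.py", line 23, in go
    print('at',s['position'].round(1),'head',h.round(1),'-> shift',(M.T@(np.array(p)-s['position'])).round(1),'twist',t.round(1),'q6',s['qpos'][5].round(2),'w',s['width'].round(1),'t',s['clock'].round(2))
                                                                                                                                                                ^^^^^^^^^^^^^^^^
AttributeError: 'float' object has no attribute 'round'
```

```bash
sed -i "s/s\['width'\].round(1)/round(s['width'],1)/; s/s\['clock'\].round(2)/round(s['clock'],2)/; s/t.round(1),'q6'/round(t,1),'q6'/" h.py
python3 -c "
from h import *
go([560,-60,350],0); print(onz('scene',251.7,177,0))"
```

```text
at [198.1 592.3 222.1] head 71.5 -> shift [-550.1 -504.  -127.3] twist 71.5 q6 -0.02 w 87.8 t 0.15
[585.5  97.3   0. ]
```

carry_out:
  plan:
    - {"translation":[0,0,-40],"twist":0,"fingers":50}
    - {"translation":[-550,-504,-127],"twist":71.5,"fingers":50}
    - {"translation":[-550,-504,-127],"twist":71.5,"fingers":50}
    - {"translation":[-550,-504,-127],"twist":71.5,"fingers":50}
    - {"translation":[-550,-504,-127],"twist":71.5,"fingers":50}
    - {"translation":[-550,-504,-127],"twist":71.5,"fingers":50}
    - {"translation":[-550,-504,-127],"twist":71.5,"fingers":50}
    - {"translation":[-550,-504,-127],"twist":71.5,"fingers":50}
    - {"translation":[-550,-504,-127],"twist":71.5,"fingers":50}
    - {"translation":[-550,-504,-127],"twist":71.5,"fingers":50}

```text
clock: 0.98
position: [379.2, 265.0, 306.3]
tcp_rot: [2.088, 2.348, 0.0]
ft_force: [1.2, -0.1, -0.7]
width: 49.8
grip_force: 0.0
```

```bash
python3 -c "
from h import *
go([560,-60,350],0)"
```

```text
at [379.2 265.  306.3] head 6.7 -> shift [-343.9  141.6  -43.7] twist 6.7 q6 0.47 w 49.8 t 0.98
```

carry_out:
  plan:
    - {"translation":[-330,140,-44],"twist":6.7,"fingers":50}
    - {"translation":[-330,140,-44],"twist":6.7,"fingers":50}
    - {"translation":[-330,140,-44],"twist":6.7,"fingers":50}
    - {"translation":[-330,140,-44],"twist":6.7,"fingers":50}
    - {"translation":[-330,140,-44],"twist":6.7,"fingers":50}
    - {"translation":[-330,140,-44],"twist":6.7,"fingers":50}
    - {"translation":[-330,140,-44],"twist":6.7,"fingers":50}
    - {"translation":[-330,140,-44],"twist":6.7,"fingers":50}
    - {"translation":[-330,140,-44],"twist":6.7,"fingers":50}
    - {"translation":[-330,140,-44],"twist":6.7,"fingers":50}

```text
clock: 1.82
position: [560.5, -47.6, 350.4]
tcp_rot: [2.218, 2.222, 0.0]
ft_force: [-0.0, -0.1, -0.1]
width: 49.9
grip_force: 0.0
```

```bash
python3 -c "
from h import *
go([560,-60,350],0); print(cam('wrist')); a=shot('wrist','w1.png'); cv2.imwrite('pics/w1b.png',cv2.resize(a[:,:,::-1],None,fx=1.56,fy=1.56,interpolation=2))"
```

```text
at [560.5 -47.6 350.4] head 0.1 -> shift [-12.4  -0.6   0.4] twist 0.1 q6 -0.11 w 49.9 t 1.82
{'vertical_fov': 65.70646984690485, 'cx': 251.75827898412976, 'cy': 194.48866125070083, 'origin': array([560.95310075,  22.31875342, 512.89189131]), 'orientation': array([2.88198948e+00, 1.25548613e-03, 3.74324158e-03])}
```

View pics/w1b.png

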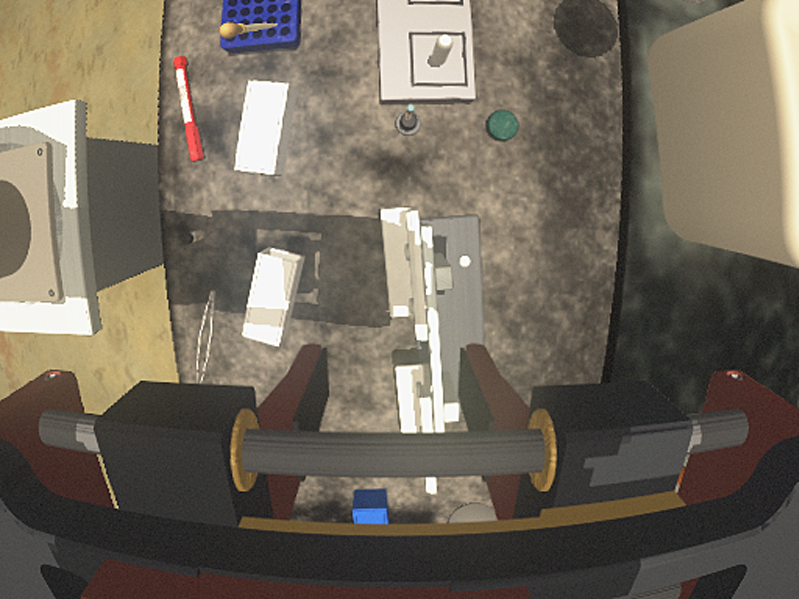

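Run:
```python
from h import *
a=cv2.imread('pics/w1.png')[125:265,225:325]; cv2.imwrite('pics/c3.png',cv2.resize(a,None,fx=5.5,fy=4.2,interpolation=2))
for u,v,z in [(380,100,25),(475,101,25),(406,122,0),(381,210,62),(420,340,137),(430,490,137),(480,216,8)]: print(u,v,onz('wrist',u/1.5625,v/1.5625,z))
```

```text
380 100 [546.1 113.2  25. ]
475 101 [645.1 114.5  25. ]
406 122 [573.7  93.    0. ]
381 210 [548.2  -1.1  62. ]
420 340 [ 583.  -106.9  137. ]
430 490 [ 597.  -266.9  137. ]
480 216 [654.9  -9.4   8. ]
```

View pics/c3.png

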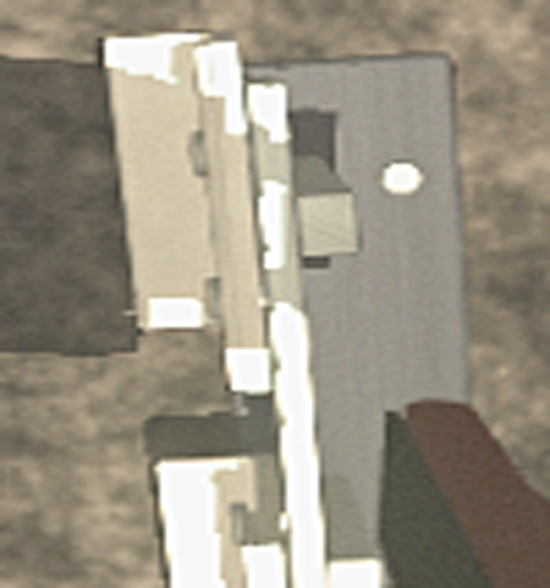

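Run:
```python
from h import *
P={'lipTL':(197,42,137),'lipTR':(240,42,137),'lipBL':(228,390,137),'lipBR':(270,390,137),'footTL':(105,38,62),'footBL':(143,328,62),'railTL':(248,85,96),'railTR':(288,85,96),'railmR':(322,530,96),'bLipTL':(244,545,137),'baseTR':(450,55,8),'baseR2':(468,400,8),'bfootTL':(157,460,62)}
for k,(u,v,z) in P.items(): print(k,onz('wrist',225+u/5.5,125+v/4.2,z))
```

```text
lipTL [571.4   2.4 137. ]
lipTR [581.3   2.4 137. ]
lipBL [ 579.9 -107.3  137. ]
lipBR [ 590.1 -107.3  137. ]
footTL [548.5  -0.6  62. ]
footBL [ 559.1 -108.8   62. ]
railTL [585.8 -14.3  96. ]
railTR [596.  -14.2  96. ]
railmR [ 609.7 -176.7   96. ]
bLipTL [ 585.  -162.3  137. ]
baseTR [654.3  -9.2   8. ]
baseR2 [ 666.8 -157.5    8. ]
bfootTL [ 563.3 -162.5   62. ]
```

```bash
python3 -c "
from h import *
go([580.7,-52.4,104],4.5)"
```

```text
at [559.  -45.5 349.8] head 0.1 -> shift [ -6.9  21.7 245.8] twist -4.4 q6 -0.1 w 50.1 t 1.87
```

carry_out:
  plan:
    - {"translation":[-7,21.7,60],"twist":-4.4,"fingers":50}
    - {"translation":[-7,21.7,160],"twist":-4.4,"fingers":50}
    - {"translation":[-7,21.7,160],"twist":-4.4,"fingers":50}
    - {"translation":[-7,21.7,160],"twist":-4.4,"fingers":50}
    - {"translation":[-7,21.7,246],"twist":-4.4,"fingers":50}
    - {"translation":[-7,21.7,246],"twist":-4.4,"fingers":50}
    - {"translation":[-7,21.7,246],"twist":-4.4,"fingers":50}
    - {"translation":[-7,21.7,246],"twist":-4.4,"fingers":50}
    - {"translation":[-7,21.7,246],"twist":-4.4,"fingers":50}
  force: 35

```text
clock: 2.62
position: [580.8, -49.6, 105.7]
tcp_rot: [2.126, 2.312, 0.001]
ft_force: [-0.0, 0.3, 0.1]
width: 49.9
grip_force: 0.0
```

```bash
python3 -c "
from h import *
go([580.7,-52.4,104],4.5); a=shot('wrist','w2.png')"
```

```text
at [580.8 -49.6 105.7] head 4.8 -> shift [-2.8 -0.3  1.7] twist 0.3 q6 -0.19 w 49.9 t 2.62
```

View pics/w2.png

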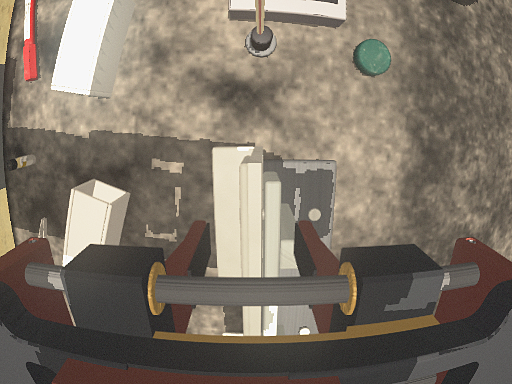

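carry_out:
  plan:
    - {"translation":[0,0,0],"twist":0,"fingers":0}
    - {"translation":[0,0,0],"twist":0,"fingers":0}
    - {"translation":[0,0,0],"twist":0,"fingers":0}
    - {"translation":[0,0,0],"twist":0,"fingers":0}
    - {"translation":[0,0,0],"twist":0,"fingers":0}
    - {"translation":[0,0,0],"twist":0,"fingers":0}
  force: 35

```text
clock: 3.17
position: [580.1, -50.3, 104.4]
tcp_rot: [2.127, 2.311, 0.0]
ft_force: [-0.7, -0.4, 0.5]
width: 13.6
grip_force: 0.0
```

carry_out:
  plan:
    - {"translation":[0,0,-1.5],"twist":0,"fingers":0}
    - {"translation":[0,0,-1.5],"twist":0,"fingers":0}
    - {"translation":[-10,0,-1.5],"twist":0,"fingers":0}
    - {"translation":[-20,0,-1.5],"twist":0,"fingers":0}
    - {"translation":[-26,0,-1.5],"twist":0,"fingers":0}
    - {"translation":[-26,0,-1.5],"twist":0,"fingers":0}
    - {"translation":[-26,0,-1.5],"twist":0,"fingers":0}

```text
clock: 3.75
position: [582.1, -77.0, 105.5]
tcp_rot: [-2.129, -2.31, 0.0]
ft_force: [0.6, 0.5, -2.4]
width: 10.3
grip_force: 35.0
```

```bash
python3 -c "
from h import *
a=shot('wrist','w3.png'); b=cv2.imread('pics/w2.png'); cv2.imwrite('pics/c4.png',cv2.resize(np.hstack([b[120:280,190:350],a[120:280,190:350,::-1]]),None,fx=2.5,fy=2.5))"
```

```text
(no output)
```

View pics/c4.png

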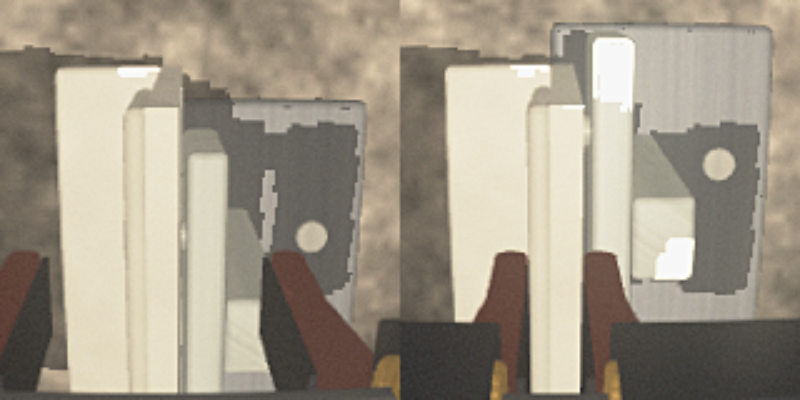

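carry_out:
  plan:
    - {"translation":[0,-8,0],"twist":0,"fingers":0}
    - {"translation":[0,-16,0],"twist":0,"fingers":0}
    - {"translation":[0,-24,0],"twist":0,"fingers":0}
    - {"translation":[0,-30,0],"twist":0,"fingers":0}
    - {"translation":[0,-30,0],"twist":0,"fingers":0}
    - {"translation":[0,-30,0],"twist":0,"fingers":0}

```text
clock: 4.3
position: [551.9, -78.6, 105.8]
tcp_rot: [2.128, 2.311, 0.0]
ft_force: [0.6, 0.0, -1.5]
width: 9.8
grip_force: 35.0
```

Run:
```python
from h import *
go([530,240,230],0)
```

```text
at [551.9 -78.6 105.8] head 4.7 -> shift [ 319.3    4.5 -124.2] twist 4.7 q6 -0.25 w 9.8 t 4.3
```

carry_out:
  plan:
    - {"translation":[0,-8,-60],"twist":0,"fingers":0}
    - {"translation":[0,-12,-124],"twist":0,"fingers":0}
    - {"translation":[291,-12,-124],"twist":4,"fingers":0}
    - {"translation":[291,-12,-124],"twist":4,"fingers":0}
    - {"translation":[291,-12,-124],"twist":4,"fingers":0}
    - {"translation":[291,-12,-124],"twist":4,"fingers":0}
    - {"translation":[291,-12,-124],"twist":4,"fingers":0}
    - {"translation":[291,-12,-124],"twist":4,"fingers":0}
    - {"translation":[291,-12,-124],"twist":4,"fingers":0}
    - {"translation":[291,-12,-124],"twist":4,"fingers":0}

```text
clock: 5.13
position: [516.6, 216.8, 231.2]
tcp_rot: [-2.202, -2.241, -0.007]
ft_force: [0.1, -0.1, -0.6]
width: 10.1
grip_force: 35.0
```

carry_out:
  plan:
    - {"translation":[0,0,0],"twist":0,"fingers":0}
    - {"translation":[0,0,0],"twist":0,"fingers":0}
    - {"translation":[0,0,0],"twist":0,"fingers":0}

```text
clock: 5.38
position: [516.2, 209.2, 229.2]
tcp_rot: [-2.208, -2.235, 0.001]
ft_force: [-0.1, 0.9, -1.3]
width: 9.5
grip_force: 35.0
```

Run:
```python
from h import *
go([530,240,230],0); a=shot('wrist','w4.png'); cv2.imwrite('pics/w4b.png',cv2.resize(a[:,:,::-1],None,fx=1.5625,fy=1.5625,interpolation=2))
```

```text
at [516.2 209.2 229.2] head 0.7 -> shift [30.6 14.2 -0.8] twist 0.7 q6 0.35 w 9.5 t 5.38
```

View pics/w4b.png

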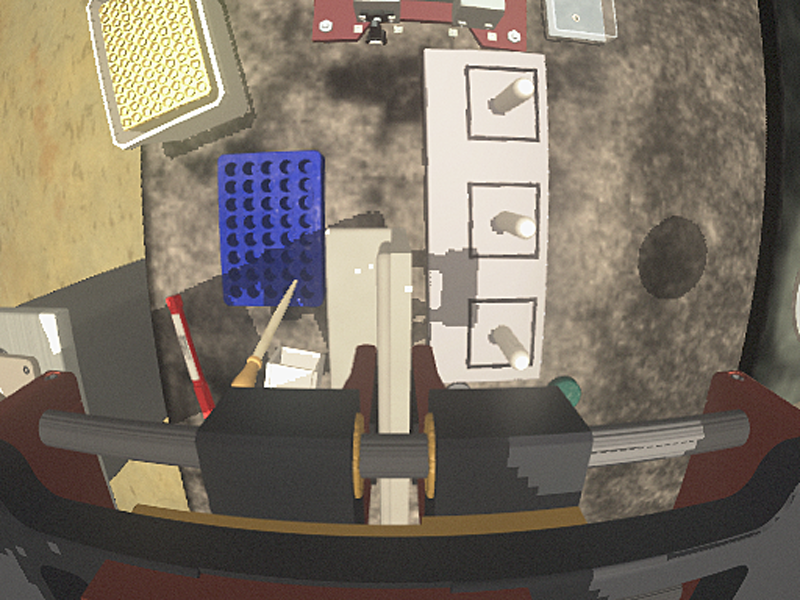

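Run:
```python
from h import *
P={'TL':(424,50,25),'TR':(545,57,25),'BL':(430,377,25),'BR':(541,378,25),'pL':(522,86,92),'pM':(524,228,92),'pR':(517,356,92),'pLf':(496,107,25),'pMf':(501,222,25),'pRf':(497,335,25),'guardlipTL':(378,252,244),'guardlipTR':(411,252,244),'lipBR':(421,525,244),'lipBL':(380,525,244),'rackBR':(324,304,30),'rackTL':(220,153,30),'stick':(295,282,100),'jara':(292,345,44)}
for k,(u,v,z) in P.items(): print(k,onz('wrist',u/1.5625,v/1.5625,z))
```

```text
TL [539.3 387.9  25. ]
TR [638.2 390.   25. ]
BL [549.7 116.9  25. ]
BR [650.  114.7  25. ]
pL [599.6 347.4  92. ]
pM [603.3 252.3  92. ]
pR [605.3 162.2  92. ]
pLf [596.8 343.3  25. ]
pMf [603.1 250.5  25. ]
pRf [605.6 155.3  25. ]
guardlipTL [511.7 256.8 244. ]
guardlipTR [522.3 256.9 244. ]
lipBR [529.3 145.2 244. ]
lipBL [512.3 145.1 244. ]
rackBR [461.2 182.3  30. ]
rackTL [376.9 306.9  30. ]
stick [453.  215.6 100. ]
jara [435.9 151.5  44. ]
```

Run:
```python
from h import *
go([519,289,120],2.2)
o1,d1=ray('wrist',247/1.5625,368/1.5625);o2,d2=ray('scene',210.8,160.9)
A=np.stack([d1,-d2],1);t=np.linalg.lstsq(A,o2-o1,rcond=None)[0];print(o1+t[0]*d1,o2+t[1]*d2)
a=shot('scene','s2.png'); cv2.imwrite('pics/c5.png',cv2.resize(a[130:280,140:360,::-1],None,fx=3.6,fy=3.6,interpolation=2))
```

```text
at [516.3 209.  229.3] head 0.7 -> shift [ 80.1   3.7 109.2] twist -1.5 q6 0.35 w 9.8 t 5.43
[428.17840933 170.23078028 138.41741483] [431.6103393  167.92097301 138.21179605]
```

View pics/c5.png

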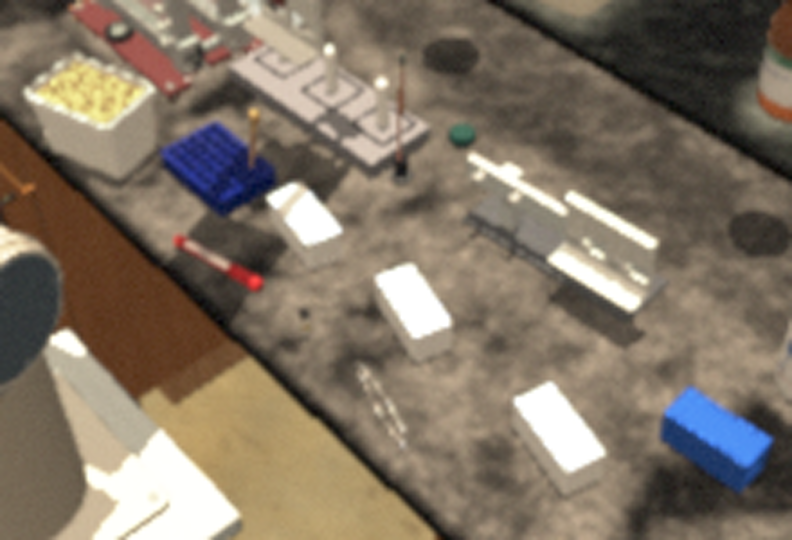

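carry_out:
  plan:
    - {"translation":[40,2,0],"twist":-0.8,"fingers":0}
    - {"translation":[80,3.7,0],"twist":-1.5,"fingers":0}
    - {"translation":[80,3.7,40],"twist":-1.5,"fingers":0}
    - {"translation":[80,3.7,80],"twist":-1.5,"fingers":0}
    - {"translation":[80,3.7,120],"twist":-1.5,"fingers":0}
    - {"translation":[80,3.7,155],"twist":-1.5,"fingers":0}
    - {"translation":[80,3.7,170],"twist":-1.5,"fingers":0}
    - {"translation":[80,3.7,175],"twist":-1.5,"fingers":0}
    - {"translation":[80,3.7,175],"twist":-1.5,"fingers":0}

```text
clock: 6.23
position: [518.5, 289.0, 53.2]
tcp_rot: [-2.179, -2.262, 0.004]
ft_force: [-0.0, -0.5, -1.3]
width: 10.0
grip_force: 35.0
```

Run:
```python
from h import *
go([536,289,47.5],2.2); print(manip.state()['ft_force'])
```

```text
at [518.5 289.   53.2] head 2.2 -> shift [-0.6 17.5  5.6] twist -0.0 q6 0.45 w 10.0 t 6.23
[-0.00662782 -0.50191758 -1.34719505]
```

Lower until contact, then push to the block.

carry_out:
  plan:
    - {"translation":[0,0,3],"twist":0,"fingers":0}
    - {"translation":[0,0,5],"twist":0,"fingers":0}
    - {"translation":[0,0,5],"twist":0,"fingers":0}
    - {"translation":[0,0,5],"twist":0,"fingers":0}

```text
clock: 6.57
position: [519.6, 290.7, 50.8]
tcp_rot: [2.177, 2.264, 0.003]
ft_force: [0.4, -0.3, -1.9]
width: 9.8
grip_force: 35.0
```

carry_out:
  plan:
    - {"translation":[0,8,0],"twist":0,"fingers":0}
    - {"translation":[0,14,0],"twist":0,"fingers":0}
    - {"translation":[0,16,0],"twist":0,"fingers":0}
    - {"translation":[0,16,0],"twist":0,"fingers":0}

```text
clock: 6.9
position: [535.6, 291.2, 49.8]
tcp_rot: [2.178, 2.264, 0.001]
ft_force: [0.6, -0.3, -0.9]
width: 9.6
grip_force: 35.0
```

carry_out:
  plan:
    - {"translation":[0,1,0.5],"twist":0,"fingers":0}
    - {"translation":[0,2,1],"twist":0,"fingers":0}
    - {"translation":[0,2,2],"twist":0,"fingers":0}
    - {"translation":[0,2,2],"twist":0,"fingers":0}

```text
clock: 7.23
position: [535.8, 290.8, 47.4]
tcp_rot: [-2.177, -2.264, 0.003]
ft_force: [-5.1, -0.8, 1.9]
width: 9.8
grip_force: 35.0
```

carry_out:
  plan:
    - {"translation":[0,1,0.5],"twist":0,"fingers":0}
    - {"translation":[0,2,1],"twist":0,"fingers":0}
    - {"translation":[0,2,1.5],"twist":0,"fingers":0}
    - {"translation":[0,2,1.5],"twist":0,"fingers":0}

```text
clock: 7.57
position: [536.0, 290.7, 47.4]
tcp_rot: [-2.176, -2.262, 0.008]
ft_force: [-16.0, -1.7, 20.4]
width: 9.9
grip_force: 35.0
```

carry_out:
  plan:
    - {"translation":[0,-0.5,-1],"twist":0,"fingers":0}
    - {"translation":[0,-0.5,-1.2],"twist":0,"fingers":0}
    - {"translation":[0,-0.5,-1.2],"twist":0,"fingers":0}

```text
clock: 7.82
position: [536.0, 290.7, 47.4]
tcp_rot: [-2.176, -2.263, 0.006]
ft_force: [-9.4, -0.8, 8.5]
width: 9.8
grip_force: 35.0
```

Run:
```python
from h import *
s=manip.state(); print(s['ft_force'],s['moment'],s['position'])
```

```text
[-9.43121809 -0.81671261  8.46745837] [ 0.02104211  2.11936135 -0.03362017] [535.95134356 290.73049678  47.42603733]
```

carry_out:
  plan:
    - {"translation":[0,-0.8,-0.8],"twist":0,"fingers":0}
    - {"translation":[0,-0.8,-0.8],"twist":0,"fingers":14}
    - {"translation":[0,-0.8,-0.8],"twist":0,"fingers":30}
    - {"translation":[0,-0.8,-0.8],"twist":0,"fingers":40}
    - {"translation":[0,-0.8,-0.8],"twist":0,"fingers":40}
    - {"translation":[0,-0.8,-0.8],"twist":0,"fingers":40}

```text
clock: 8.32
position: [538.1, 291.2, 48.3]
tcp_rot: [2.177, 2.264, 0.001]
ft_force: [-0.6, -0.1, 0.0]
width: 36.8
grip_force: 0.0
```

carry_out:
  plan:
    - {"translation":[0,0,-10],"twist":0,"fingers":45}
    - {"translation":[0,0,-40],"twist":0,"fingers":50}
    - {"translation":[0,0,-80],"twist":0,"fingers":50}
    - {"translation":[0,0,-120],"twist":0,"fingers":50}
    - {"translation":[0,0,-120],"twist":0,"fingers":50}
    - {"translation":[0,0,-120],"twist":0,"fingers":50}

```text
clock: 8.82
position: [539.4, 292.0, 171.8]
tcp_rot: [2.176, 2.263, 0.01]
ft_force: [-0.3, -0.2, -1.0]
width: 49.9
grip_force: 0.0
```

Run:
```python
from h import *
go([593.7,-217.9,180],4.5); shot('wrist','w5.png')
```

```text
at [539.4 292.  171.8] head 2.2 -> shift [-511.7   34.3   -9.4] twist -2.3 q6 0.44 w 49.9 t 8.82
```

View pics/w5.png

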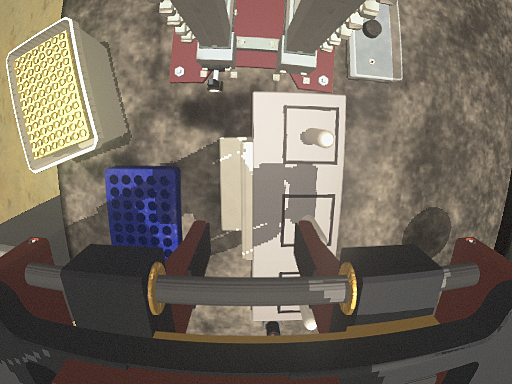

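Run:
```python
from h import *
for u,v,z in[(253,94,25),(344,94,25),(249,138,80),(222,138,5),(253,318,25),(313,134,92)]: print(onz('wrist',u,v,z))
```

```text
[537.1 385.8  25. ]
[632.5 392.9  25. ]
[534.9 343.8  80. ]
[505.  337.8   5. ]
[547.8 116.4  25. ]
[586.9 350.6  92. ]
```

carry_out:
  plan:
    - {"translation":[-40,3,-30],"twist":0,"fingers":50}
    - {"translation":[-506,34,-30],"twist":-2.3,"fingers":50}
    - {"translation":[-506,34,-30],"twist":-2.3,"fingers":50}
    - {"translation":[-506,34,-30],"twist":-2.3,"fingers":50}
    - {"translation":[-506,34,-30],"twist":-2.3,"fingers":50}
    - {"translation":[-506,34,-30],"twist":-2.3,"fingers":50}
    - {"translation":[-506,34,-30],"twist":-2.3,"fingers":50}
    - {"translation":[-506,34,-30],"twist":-2.3,"fingers":50}
    - {"translation":[-506,34,-30],"twist":-2.3,"fingers":50}
    - {"translation":[-506,34,-30],"twist":-2.3,"fingers":50}

```text
clock: 9.7
position: [579.6, -116.8, 195.4]
tcp_rot: [-2.13, -2.306, 0.003]
ft_force: [0.4, 0.8, -0.4]
width: 49.9
grip_force: 0.0
```

Run:
```python
from h import *
go([593.7,-217.9,180],4.5)
```

```text
at [ 579.6 -116.8  195.4] head 4.5 -> shift [-101.9    6.1   15.2] twist 0.0 q6 -0.3 w 49.9 t 9.7
```

carry_out:
  plan:
    - {"translation":[-102,6,0],"twist":0,"fingers":50}
    - {"translation":[-102,6,0],"twist":0,"fingers":50}
    - {"translation":[-102,6,0],"twist":0,"fingers":50}
    - {"translation":[-102,6,40],"twist":0,"fingers":50}
    - {"translation":[-102,6,80],"twist":0,"fingers":50}
    - {"translation":[-102,6,90],"twist":0,"fingers":50}
    - {"translation":[-102,6,90],"twist":0,"fingers":50}
    - {"translation":[-102,6,90],"twist":0,"fingers":50}

```text
clock: 10.37
position: [594.6, -215.7, 106.5]
tcp_rot: [-2.13, -2.307, 0.001]
ft_force: [-0.5, -0.4, 0.1]
width: 49.8
grip_force: 0.0
```

carry_out:
  plan:
    - {"translation":[0,0,0],"twist":0,"fingers":20}
    - {"translation":[0,0,0],"twist":0,"fingers":8}
    - {"translation":[0,0,0],"twist":0,"fingers":0}
    - {"translation":[0,0,0],"twist":0,"fingers":0}
    - {"translation":[0,0,0],"twist":0,"fingers":0}
    - {"translation":[0,0,0],"twist":0,"fingers":0}
    - {"translation":[0,0,0],"twist":0,"fingers":0}
    - {"translation":[0,0,0],"twist":0,"fingers":0}

```text
clock: 11.03
position: [595.2, -216.1, 107.4]
tcp_rot: [2.131, 2.307, 0.0]
ft_force: [-0.7, 0.5, 3.1]
width: 9.5
grip_force: 35.0
```

Run:
```python
from h import *
go([593.7,-217.9,104],4.5); s=manip.state(); print(s['ft_force'],s['moment'])
```

```text
at [ 595.2 -216.1  107.4] head 4.5 -> shift [-1.6 -1.7  3.4] twist 0.0 q6 -0.45 w 9.5 t 11.03
[-0.65177393  0.48042682  3.10135137] [-0.01460092  0.06009053  0.00085101]
```

carry_out:
  plan:
    - {"translation":[0,0,-1.6],"twist":0,"fingers":0}
    - {"translation":[0,0,-1.6],"twist":0,"fingers":0}
    - {"translation":[8,0,-1.6],"twist":0,"fingers":0}
    - {"translation":[17,0,-1.6],"twist":0,"fingers":0}
    - {"translation":[26,0,-1.6],"twist":0,"fingers":0}
    - {"translation":[26,0,-1.6],"twist":0,"fingers":0}
    - {"translation":[26,0,-1.6],"twist":0,"fingers":0}

```text
clock: 11.62
position: [592.8, -189.2, 108.6]
tcp_rot: [-2.13, -2.309, 0.0]
ft_force: [-0.1, 0.3, -1.7]
width: 9.9
grip_force: 35.0
```

carry_out:
  plan:
    - {"translation":[0,-4,0],"twist":0,"fingers":0}
    - {"translation":[0,-8,0],"twist":0,"fingers":0}
    - {"translation":[0,-8,0],"twist":0,"fingers":0}

```text
clock: 11.87
position: [583.9, -191.0, 108.5]
tcp_rot: [-2.131, -2.307, 0.001]
ft_force: [-0.7, 0.6, -2.5]
width: 10.1
grip_force: 35.0
```

Free so far; draw fully off and lift.

carry_out:
  plan:
    - {"translation":[0,-8,0],"twist":0,"fingers":0}
    - {"translation":[0,-16,0],"twist":0,"fingers":0}
    - {"translation":[0,-24,0],"twist":0,"fingers":0}
    - {"translation":[0,-30,0],"twist":0,"fingers":0}
    - {"translation":[0,-34,0],"twist":0,"fingers":0}
    - {"translation":[0,-36,-40],"twist":0,"fingers":0}
    - {"translation":[0,-38,-80],"twist":0,"fingers":0}
    - {"translation":[0,-38,-110],"twist":0,"fingers":0}
    - {"translation":[0,-38,-110],"twist":0,"fingers":0}

```text
clock: 12.62
position: [550.4, -195.3, 225.4]
tcp_rot: [2.125, 2.3, 0.007]
ft_force: [1.8, -2.0, -1.0]
width: 10.2
grip_force: 35.0
```

Run:
```python
from h import *
go([528,176,215],2.2); s=manip.state(); print(s['ft_force'])
```

```text
at [ 550.4 -195.3  225.4] head 4.5 -> shift [371.9   7.    8.7] twist 2.3 q6 -0.44 w 10.2 t 12.62
[ 1.82072883 -1.99952711 -0.97737977]
```

carry_out:
  plan:
    - {"translation":[372,10,9],"twist":2.3,"fingers":0}
    - {"translation":[372,10,9],"twist":2.3,"fingers":0}
    - {"translation":[372,10,9],"twist":2.3,"fingers":0}
    - {"translation":[372,10,9],"twist":2.3,"fingers":0}
    - {"translation":[372,10,9],"twist":2.3,"fingers":0}
    - {"translation":[372,10,9],"twist":2.3,"fingers":0}
    - {"translation":[372,10,9],"twist":2.3,"fingers":0}
    - {"translation":[372,10,9],"twist":2.3,"fingers":0}
    - {"translation":[372,10,9],"twist":2.3,"fingers":0}
    - {"translation":[372,10,9],"twist":2.3,"fingers":0}

```text
clock: 13.45
position: [526.7, 183.5, 209.1]
tcp_rot: [-2.171, -2.269, -0.002]
ft_force: [-0.1, -0.3, -1.1]
width: 9.7
grip_force: 35.0
```

carry_out:
  plan:
    - {"translation":[0,0,0],"twist":0,"fingers":0}
    - {"translation":[0,0,0],"twist":0,"fingers":0}

```text
clock: 13.62
position: [527.0, 177.6, 209.1]
tcp_rot: [-2.176, -2.266, 0.002]
ft_force: [0.7, -0.2, -1.7]
width: 9.9
grip_force: 35.0
```

Run:
```python
from h import *
go([531,177.5,56],2.2); s=manip.state(); print(s['ft_force'])
shot('wrist','w6.png')
```

```text
at [527.  177.6 209.1] head 2.3 -> shift [-1.000e-01  4.100e+00  1.531e+02] twist 0.1 q6 0.26 w 9.9 t 13.62
[ 0.67554137 -0.20550942 -1.73354263]
```

View pics/w6.png

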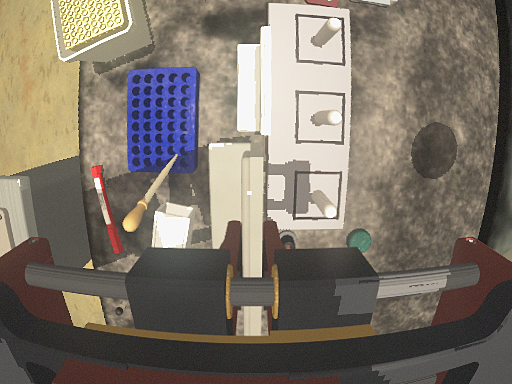

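Run:
```python
from h import *
for u,v,z in[(245,157,238.5),(263,157,238.5),(238,130,5),(265,135,80),(259,135,80),(268,228,25),(344,228,25),(288,238,0),(327,213,92),(183,208,44)]: print(onz('wrist',u,v,z))
```

```text
[523.1 228.8 238.5]
[531.3 229.1 238.5]
[509.2 230.8   5. ]
[539.1 230.1  80. ]
[533.2 229.8  80. ]
[550.9 112.4  25. ]
[649.8 114.7  25. ]
[580.9  88.9   0. ]
[605.2 156.2  92. ]
[448.6 140.5  44. ]
```

carry_out:
  plan:
    - {"translation":[-2.5,4,30],"twist":0,"fingers":0}
    - {"translation":[-2.5,4,70],"twist":0,"fingers":0}
    - {"translation":[-2.5,4,110],"twist":0,"fingers":0}
    - {"translation":[-2.5,4,140],"twist":0,"fingers":0}
    - {"translation":[-2.5,4,153],"twist":0,"fingers":0}
    - {"translation":[-2.5,4,153],"twist":0,"fingers":0}
    - {"translation":[-2.5,4,153],"twist":0,"fingers":0}

```text
clock: 14.25
position: [532.1, 174.6, 57.0]
tcp_rot: [-2.179, -2.263, 0.001]
ft_force: [-0.5, -0.4, -0.3]
width: 9.6
grip_force: 35.0
```

carry_out:
  plan:
    - {"translation":[0,0,2],"twist":0,"fingers":0}
    - {"translation":[0,0,4],"twist":0,"fingers":0}
    - {"translation":[0,3,5],"twist":0,"fingers":0}
    - {"translation":[0,6,5],"twist":0,"fingers":0}
    - {"translation":[0,8,5],"twist":0,"fingers":0}
    - {"translation":[0,8,5],"twist":0,"fingers":0}

```text
clock: 14.75
position: [540.1, 175.9, 52.1]
tcp_rot: [2.177, 2.265, 0.001]
ft_force: [-0.1, -0.1, -1.4]
width: 9.6
grip_force: 35.0
```

carry_out:
  plan:
    - {"translation":[0,1,1],"twist":0,"fingers":0}
    - {"translation":[0,1.5,1.5],"twist":0,"fingers":0}
    - {"translation":[0,2,2],"twist":0,"fingers":0}
    - {"translation":[0,2,2],"twist":0,"fingers":0}

```text
clock: 15.08
position: [540.3, 175.8, 50.1]
tcp_rot: [-2.176, -2.263, 0.004]
ft_force: [-7.9, 0.6, 10.7]
width: 9.9
grip_force: 35.0
```

carry_out:
  plan:
    - {"translation":[0,1,0.5],"twist":0,"fingers":0}
    - {"translation":[0,1.5,0.8],"twist":0,"fingers":0}
    - {"translation":[0,1.5,0.8],"twist":0,"fingers":0}

```text
clock: 15.33
position: [540.4, 175.7, 50.1]
tcp_rot: [-2.175, -2.262, 0.007]
ft_force: [-14.6, 0.6, 23.4]
width: 9.4
grip_force: 35.0
```

Run:
```python
from h import *
s=manip.state(); print(s['ft_force'],s['moment'],s['position'])
```

```text
[-14.59621836   0.62942724  23.40494957] [-0.16199292  2.89382373  0.04235794] [540.43525903 175.74955694  50.05644795]
```

carry_out:
  plan:
    - {"translation":[0,-1,-1.5],"twist":0,"fingers":0}
    - {"translation":[0,-1.2,-1.8],"twist":0,"fingers":0}
    - {"translation":[0,-1.2,-1.8],"twist":0,"fingers":14}
    - {"translation":[0,-1.2,-1.8],"twist":0,"fingers":30}
    - {"translation":[0,-1.2,-1.8],"twist":0,"fingers":40}
    - {"translation":[0,-1.2,-1.8],"twist":0,"fingers":40}
    - {"translation":[0,-1.2,-1.8],"twist":0,"fingers":40}

```text
clock: 15.92
position: [542.4, 175.9, 50.7]
tcp_rot: [2.177, 2.264, 0.001]
ft_force: [-0.3, 0.6, 1.1]
width: 37.1
grip_force: 0.0
```

carry_out:
  plan:
    - {"translation":[0,0,-20],"twist":0,"fingers":45}
    - {"translation":[0,0,-60],"twist":0,"fingers":70}
    - {"translation":[0,0,-100],"twist":0,"fingers":80}
    - {"translation":[0,0,-140],"twist":0,"fingers":87}
    - {"translation":[0,0,-180],"twist":0,"fingers":87}
    - {"translation":[0,0,-220],"twist":0,"fingers":87}
    - {"translation":[0,0,-230],"twist":0,"fingers":87}

```text
clock: 16.5
position: [544.9, 176.7, 287.7]
tcp_rot: [2.174, 2.261, 0.014]
ft_force: [0.1, 0.2, 0.7]
width: 81.5
grip_force: 0.0
```

```bash
cat >> h.py <<'E'
def jars(n='wrist',name='j.png'):
    i=cam(n); a=shot(n,name).astype(int); m=((a.min(2)>150)&(a.max(2)-a.min(2)<45)).astype(np.uint8)
    for c in cv2.findContours(m,0,2)[0]:
        if cv2.contourArea(c)<60: continue
        r=cv2.minAreaRect(c); p=onz(n,*r[0],44,i)
        if 330<p[0]<490 and p[1]<180: print('blob',np.round(r[0]),p,[onz(n,*q,44,i)[:2].tolist() for q in cv2.boxPoints(r)])
E
python3 - <<'E'
from h import *
go([400,-10,300],0)
jars('scene','s7.png');print();jars('side','t7.png')
E
```

```text
at [544.9 176.7 287.7] head 2.2 -> shift [-180.9 -152.   -14.3] twist 2.2 q6 0.25 w 81.5 t 16.5
blob [360. 306.] [ 408.4 -598.8   44. ] [[349.0, -573.3], [480.5, -598.0], [469.4, -625.0], [340.8, -599.6]]
blob [320. 296.] [ 345.  -496.2   44. ] [[312.5, -443.6], [348.2, -432.6], [376.7, -547.7], [341.9, -556.0]]
blob [295. 248.] [ 419.8 -317.7   44. ] [[406.4, -264.2], [460.3, -265.2], [432.6, -369.2], [382.2, -366.3]]
blob [254. 213.] [425.8 -98.8  44. ] [[414.2, -44.3], [468.5, -44.2], [437.1, -151.5], [386.1, -149.7]]
blob [224. 189.] [423.3  84.   44. ] [[406.5, 136.1], [461.4, 145.4], [439.7, 33.4], [387.8, 26.8]]

blob [225. 341.] [ 435.  -618.9   44. ] [[358.8, -613.4], [376.5, -554.0], [510.6, -624.3], [488.4, -678.1]]
blob [201. 307.] [ 356.2 -507.2   44. ] [[322.6, -452.0], [360.0, -444.0], [387.4, -558.5], [352.7, -565.3]]
blob [229. 261.] [ 422.2 -318.9   44. ] [[389.8, -359.2], [413.0, -252.6], [456.4, -276.5], [430.8, -380.2]]
blob [235. 218.] [ 427.9 -100.3   44. ] [[394.2, -140.3], [421.2, -27.9], [463.2, -58.5], [434.2, -167.5]]
blob [237. 190.] [425.4  80.5  44. ] [[396.5, 38.9], [409.7, 148.0], [455.5, 124.0], [440.1, 17.2]]
```

Run:
```python
from h import *
go([418,-160,260],-15)
```

```text
at [543.6 176.3 283.6] head 2.2 -> shift [-331.2 -138.8   22.3] twist 17.2 q6 0.25 w 86.1 t 16.6
```

carry_out:
  plan:
    - {"translation":[-331,-139,22],"twist":17,"fingers":87}
    - {"translation":[-331,-139,22],"twist":17,"fingers":87}
    - {"translation":[-331,-139,22],"twist":17,"fingers":87}
    - {"translation":[-331,-139,22],"twist":17,"fingers":87}
    - {"translation":[-331,-139,22],"twist":17,"fingers":87}
    - {"translation":[-331,-139,22],"twist":17,"fingers":87}
    - {"translation":[-331,-139,22],"twist":17,"fingers":87}
    - {"translation":[-331,-139,22],"twist":17,"fingers":87}
    - {"translation":[-331,-139,22],"twist":17,"fingers":87}
    - {"translation":[-331,-139,22],"twist":17,"fingers":87}

```text
clock: 17.43
position: [413.1, -163.2, 256.1]
tcp_rot: [-2.49, -1.911, 0.005]
ft_force: [-0.1, -0.4, 0.2]
width: 86.9
grip_force: 0.0
```

carry_out:
  plan:
    - {"translation":[0,0,0],"twist":0,"fingers":87}
    - {"translation":[0,0,0],"twist":0,"fingers":87}

```text
clock: 17.6
position: [415.4, -159.8, 257.3]
tcp_rot: [-2.487, -1.915, 0.002]
ft_force: [-0.3, -0.1, -0.4]
width: 86.9
grip_force: 0.0
```

Run:
```python
from h import *
go([418,-125,24],-15); jars('wrist','j1.png')
```

```text
at [ 415.4 -159.8  257.3] head -14.8 -> shift [ 34.1  -5.8 233.3] twist 0.2 q6 -0.14 w 86.9 t 17.6
blob [284. 260.] [ 428.6 -293.5   44. ] [[401.3, -312.5], [413.0, -264.0], [454.9, -275.6], [445.1, -325.2]]
blob [250. 122.] [429.9 -95.9  44. ] [[420.4, -46.6], [462.5, -57.9], [439.8, -145.3], [396.8, -133.8]]
blob [229.   4.] [444.7  62.1  44. ] [[425.2, 74.5], [467.0, 61.8], [464.1, 50.4], [422.4, 63.0]]
blob [143.   6.] [334.8  99.9  44. ] [[327.9, 111.4], [335.7, 112.6], [341.4, 88.8], [333.7, 87.6]]
```

Run:
```python
from h import *
go([424,-119,4],-14.9)
```

```text
at [ 415.8 -159.4  257.6] head -14.7 -> shift [ 41.   -1.9 253.6] twist 0.2 q6 -0.14 w 87.0 t 17.65
```

carry_out:
  plan:
    - {"translation":[35,-2,0],"twist":0,"fingers":87}
    - {"translation":[41,-2,40],"twist":0,"fingers":87}
    - {"translation":[41,-2,80],"twist":0,"fingers":87}
    - {"translation":[41,-2,120],"twist":0,"fingers":87}
    - {"translation":[41,-2,160],"twist":0,"fingers":87}
    - {"translation":[41,-2,200],"twist":0,"fingers":87}
    - {"translation":[41,-2,235],"twist":0,"fingers":87}
    - {"translation":[41,-2,250],"twist":0,"fingers":87}
    - {"translation":[41,-2,253],"twist":0,"fingers":87}
    - {"translation":[41,-2,253],"twist":0,"fingers":87}

```text
clock: 18.48
position: [424.0, -118.9, 4.6]
tcp_rot: [-2.485, -1.919, 0.003]
ft_force: [-0.6, -1.5, 0.4]
width: 87.5
grip_force: 0.0
```

carry_out:
  plan:
    - {"translation":[0,0,0],"twist":0,"fingers":42}
    - {"translation":[0,0,0],"twist":0,"fingers":35}
    - {"translation":[0,0,0],"twist":0,"fingers":30}
    - {"translation":[0,0,0],"twist":0,"fingers":30}
    - {"translation":[0,0,0],"twist":0,"fingers":30}
    - {"translation":[0,0,0],"twist":0,"fingers":30}
    - {"translation":[0,0,0],"twist":0,"fingers":30}
  force: 3

```text
clock: 19.07
position: [424.5, -120.2, 6.0]
tcp_rot: [2.488, 1.918, 0.0]
ft_force: [0.3, 0.9, 2.1]
width: 44.1
grip_force: 3.7
```

Run:
```python
from h import *
s=manip.state(); print(s['ft_force'],s['moment'],s['position'],s['width'],s['grip_force'])
```

```text
[0.33752797 0.90558877 2.10444427] [-0.08674596  0.03176319  0.01469185] [ 424.50885341 -120.24508312    5.96431953] 44.098719125137265 3.6999738961458206
```

carry_out:
  plan:
    - {"translation":[0,0,-30],"twist":0,"fingers":30}
    - {"translation":[0,0,-70],"twist":0,"fingers":30}
    - {"translation":[0,0,-110],"twist":0,"fingers":30}
    - {"translation":[0,0,-150],"twist":0,"fingers":30}
    - {"translation":[0,0,-150],"twist":0,"fingers":30}
    - {"translation":[0,0,-150],"twist":0,"fingers":30}

```text
clock: 19.57
position: [426.0, -120.7, 157.8]
tcp_rot: [2.485, 1.915, 0.005]
ft_force: [-0.1, -0.3, -1.0]
width: 44.1
grip_force: 3.0
```

Run:
```python
from h import *
s=manip.state();print(s['position'],s['width'],s['grip_force'])
a=shot('wrist','j2.png').astype(int); m=((a.min(2)>150)&(a.max(2)-a.min(2)<45)).astype(np.uint8)
for c in cv2.findContours(m,0,2)[0]:
    if cv2.contourArea(c)>200: print(cv2.boundingRect(c))
b=cv2.imread('pics/j1.png');t=shot('side','t8.png')[:,:,::-1]
cv2.imwrite('pics/c6.png',np.hstack([a[:,100:420,::-1].astype(np.uint8),cv2.resize(t[120:312,150:310],None,fx=2,fy=2,interpolation=2)]))
```

```text
[ 426.0154092  -120.69195294  157.77423898] 44.127311628080804 3.000008873641491
(271, 312, 37, 24)
(201, 116, 103, 110)
(0, 46, 15, 51)
(407, 40, 59, 224)
(197, 0, 47, 11)
```

View pics/c6.png

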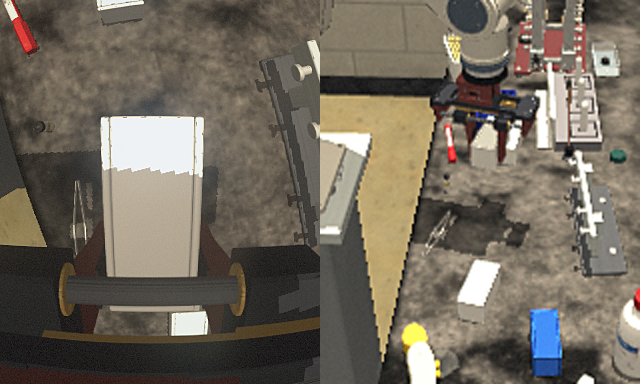

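Run:
```python
from h import *
go([485,-143,150],-85.5)
```

```text
at [ 423.8 -120.   155. ] head -14.8 -> shift [-6.7 65.   5. ] twist 70.7 q6 -0.05 w 44.2 t 19.67
```

carry_out:
  plan:
    - {"translation":[-1,7,0],"twist":7.1,"fingers":30}
    - {"translation":[-1,14,0],"twist":14.2,"fingers":30}
    - {"translation":[-2,20,0],"twist":21.3,"fingers":30}
    - {"translation":[-3,26,0],"twist":28.4,"fingers":30}
    - {"translation":[-3,33,0],"twist":35.5,"fingers":30}
    - {"translation":[-4,39,0],"twist":42.6,"fingers":30}
    - {"translation":[-5,46,1],"twist":49.7,"fingers":30}
    - {"translation":[-5,52,2],"twist":56.8,"fingers":30}
    - {"translation":[-6,59,3],"twist":63.9,"fingers":30}
    - {"translation":[-7,65,5],"twist":70.7,"fingers":30}
  force: 4

```text
clock: 20.5
position: [484.6, -143.2, 148.2]
tcp_rot: [-3.138, -0.115, 0.007]
ft_force: [-0.6, -0.5, -0.0]
width: 44.2
grip_force: 4.0
```

carry_out:
  plan:
    - {"translation":[0,0,20],"twist":0,"fingers":30}
    - {"translation":[0,0,35],"twist":0,"fingers":30}
    - {"translation":[0,0,48],"twist":0,"fingers":30}
    - {"translation":[0,0,48],"twist":0,"fingers":30}
    - {"translation":[0,0,48],"twist":0,"fingers":30}

```text
clock: 20.92
position: [483.9, -143.0, 100.4]
tcp_rot: [-3.137, -0.124, 0.008]
ft_force: [-0.1, -0.4, -0.7]
width: 43.5
grip_force: 4.0
```

Run:
```python
from h import *
go([595,-134,116],-85.5); shot('wrist','j3.png')
```

```text
at [ 483.9 -143.   100.4] head -85.5 -> shift [111.4  -0.2 -16.1] twist 0.0 q6 1.18 w 43.5 t 20.92
```

View pics/j3.png

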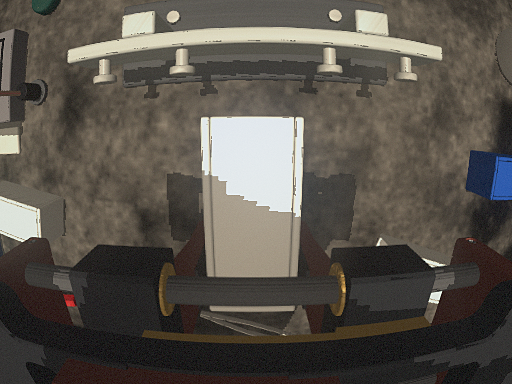

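carry_out:
  plan:
    - {"translation":[15,0,3],"twist":0,"fingers":30}
    - {"translation":[28,0,3],"twist":0,"fingers":30}
    - {"translation":[32,0,3],"twist":0,"fingers":30}
    - {"translation":[35,0,3],"twist":0,"fingers":30}
    - {"translation":[37,0,3],"twist":0,"fingers":30}
    - {"translation":[37,0,3],"twist":0,"fingers":30}

```text
clock: 21.47
position: [522.4, -140.5, 99.9]
tcp_rot: [3.139, 0.125, 0.0]
ft_force: [0.3, -0.4, -0.7]
width: 44.3
grip_force: 4.0
```

```bash
cat >> h.py <<'E'
def where(E=(595,-134),psi=4.5):
    s=manip.state(); p=s['position']; u=np.array([np.cos(np.radians(psi)),np.sin(np.radians(psi))])
    print('d',((p[:2]-E)@u).round(1),'zpiv',(p[2]+19).round(1),'ft',s['ft_force'].round(1),'w',round(s['width'],1),'grip',round(s['grip_force'],1),'t',round(s['clock'],1))
def white(n,name,box):
    a=shot(n,name).astype(int); m=((a.min(2)>140)&(a.max(2)-a.min(2)<50)).astype(np.uint8); x,y,w,h=box
    for c in cv2.findContours(m[y:y+h,x:x+w].copy(),0,2)[0]:
        if cv2.contourArea(c)>40: b=cv2.boundingRect(c); print(n,'white',b[0]+x,b[1]+y,b[2:],cv2.contourArea(c))
E
python3 - <<'E'
from h import *
where(); white('wrist','j4.png',(180,60,150,180))
E
```

```text
d -72.9 zpiv 118.9 ft [ 0.3 -0.4 -0.7] w 44.3 grip 4.0 t 21.5
wrist white 180 131 (9, 8) 44.5
wrist white 320 130 (10, 7) 48.0
wrist white 201 117 (9, 66) 434.0
wrist white 210 116 (94, 115) 8622.5
wrist white 180 113 (6, 17) 65.5
wrist white 323 111 (7, 18) 83.5
wrist white 180 93 (150, 19) 2226.0
```

carry_out:
  plan:
    - {"translation":[2,0,1],"twist":0,"fingers":30}
    - {"translation":[4,0,2],"twist":0,"fingers":30}
    - {"translation":[5,0,2],"twist":0,"fingers":30}
    - {"translation":[5,0,2],"twist":0,"fingers":30}

```text
clock: 21.85
position: [526.7, -140.1, 97.4]
tcp_rot: [-3.139, -0.125, 0.003]
ft_force: [-2.1, -1.3, 0.6]
width: 44.1
grip_force: 4.0
```

Run:
```python
from h import *
where(); white('wrist','j4.png',(180,60,150,180))
```

```text
d -68.6 zpiv 116.4 ft [-2.1 -1.3  0.6] w 44.1 grip 4.0 t 21.9
wrist white 320 137 (10, 8) 41.5
wrist white 180 120 (5, 18) 61.5
wrist white 180 100 (150, 134) 11824.5
```

carry_out:
  plan:
    - {"translation":[3,0,-5],"twist":0,"fingers":30}
    - {"translation":[5,0,-11],"twist":0,"fingers":30}
    - {"translation":[8,0,-16.5],"twist":0,"fingers":30}
    - {"translation":[11.4,0,-21.6],"twist":0,"fingers":30}
    - {"translation":[15.4,0,-26.4],"twist":0,"fingers":30}
    - {"translation":[19.6,0,-30.8],"twist":0,"fingers":30}
    - {"translation":[19.6,0,-30.8],"twist":0,"fingers":30}

```text
clock: 22.48
position: [548.8, -138.7, 129.8]
tcp_rot: [3.138, 0.125, 0.004]
ft_force: [-0.0, -0.5, 0.5]
width: 44.0
grip_force: 4.0
```

Run:
```python
from h import *
where(); white('wrist','j5.png',(180,30,150,200))
a=cv2.imread('pics/j5.png'); print(a[60:240:8,252].tolist())
```

```text
d -46.5 zpiv 148.8 ft [-0.  -0.5  0.5] w 44.0 grip 4.0 t 22.5
wrist white 237 200 (27, 22) 98.5
wrist white 182 167 (18, 7) 69.0
wrist white 307 166 (19, 6) 76.5
wrist white 180 125 (150, 86) 7080.5
wrist white 321 84 (9, 12) 74.5
[[74, 85, 91], [70, 79, 90], [90, 95, 99], [90, 94, 96], [93, 100, 104], [99, 105, 106], [100, 107, 107], [98, 109, 108], [108, 120, 126], [225, 239, 233], [227, 240, 235], [228, 240, 236], [228, 239, 234], [229, 240, 235], [229, 240, 235], [232, 240, 236], [230, 240, 234], [231, 240, 235], [136, 155, 166], [143, 162, 172], [139, 158, 169], [138, 159, 171], [140, 156, 169]]
```

```bash
cat >> h.py <<'E'
def prof(name='p.png',r=(90,290,6),c0=150,c1=360,snap=True):
    a=(shot('wrist',name) if snap else cv2.imread('pics/'+name)).astype(int); m=(a.min(2)>118)&(a.max(2)-a.min(2)<55)
    for y in range(*r):
        x=np.flatnonzero(m[y,c0:c1])+c0
        g=np.split(x,np.flatnonzero(np.diff(x)>3)+1) if len(x) else []
        print(y,[(int(k[0]),int(k[-1]),int(a[y,k].mean())) for k in g if len(k)>4])
E
python3 - <<'E'
from h import *
print('before');prof('j3.png',(96,240,12),snap=False);print('now');prof('j5.png',(96,290,6),snap=False)
E
```

```text
before
96 []
108 []
120 [(201, 303, 228)]
132 [(201, 303, 229)]
144 [(201, 302, 227)]
156 [(201, 302, 227)]
168 [(202, 302, 229)]
180 [(203, 301, 219)]
192 [(203, 301, 213)]
204 [(204, 209, 148), (213, 300, 193)]
216 [(204, 300, 157)]
228 [(205, 210, 146), (214, 298, 152)]
now
96 [(175, 181, 217)]
102 []
108 []
114 [(341, 354, 154)]
120 [(150, 166, 226), (340, 359, 220)]
126 [(150, 166, 226), (211, 293, 234), (340, 359, 221)]
132 [(150, 166, 227), (210, 293, 229), (340, 359, 222)]
138 [(150, 160, 161), (179, 359, 213)]
144 [(150, 359, 226)]
150 [(150, 183, 222), (193, 359, 206)]
156 [(187, 195, 199), (209, 294, 231), (311, 321, 191)]
162 [(187, 196, 193), (209, 294, 232), (311, 320, 195)]
168 [(182, 200, 186), (208, 295, 230), (307, 325, 192)]
174 [(208, 295, 230)]
180 [(209, 295, 223)]
186 [(209, 295, 221)]
192 [(209, 295, 218)]
198 [(208, 295, 199)]
204 [(208, 213, 146), (217, 296, 175)]
210 [(208, 286, 153), (292, 296, 236)]
216 [(208, 296, 153)]
222 [(208, 295, 153)]
228 [(208, 295, 152)]
234 [(208, 295, 152)]
240 [(207, 296, 152)]
246 [(207, 212, 147), (216, 296, 152)]
252 [(207, 212, 146), (216, 296, 152)]
258 [(208, 296, 151)]
264 [(208, 296, 151)]
270 [(207, 212, 145), (216, 296, 151)]
276 [(217, 287, 150)]
282 []
288 []
```

carry_out:
  plan:
    - {"translation":[6,0,-3.5],"twist":0,"fingers":30}
    - {"translation":[11,0,-7],"twist":0,"fingers":30}
    - {"translation":[16,0,-10],"twist":0,"fingers":30}
    - {"translation":[21.5,0,-12.5],"twist":0,"fingers":30}
    - {"translation":[27,0,-14.5],"twist":0,"fingers":30}
    - {"translation":[33,0,-16],"twist":0,"fingers":30}
    - {"translation":[33,0,-16],"twist":0,"fingers":30}

```text
clock: 23.12
position: [581.7, -136.0, 145.0]
tcp_rot: [3.139, 0.125, 0.003]
ft_force: [-0.7, -0.2, -0.2]
width: 43.8
grip_force: 4.0
```

Run:
```python
from h import *
where(); prof('j6.png',(90,290,8))
```

```text
d -13.4 zpiv 164.0 ft [-0.7 -0.2 -0.2] w 43.8 grip 4.0 t 23.1
90 [(173, 191, 150), (270, 285, 143)]
98 [(164, 184, 146), (205, 209, 148), (316, 320, 138)]
106 [(150, 159, 147), (194, 331, 139)]
114 [(150, 359, 144)]
122 [(150, 359, 155)]
130 [(150, 359, 150)]
138 [(150, 359, 149)]
146 [(150, 359, 151)]
154 [(150, 186, 144), (197, 359, 192)]
162 [(150, 174, 245), (199, 359, 208)]
170 [(150, 174, 245), (215, 288, 243), (323, 359, 218)]
178 [(150, 359, 200)]
186 [(150, 359, 218)]
194 [(150, 162, 137), (172, 178, 145), (193, 201, 170), (207, 290, 211), (306, 314, 174), (343, 359, 169)]
202 [(150, 165, 146), (171, 179, 147), (193, 202, 168), (212, 291, 193), (305, 314, 169), (341, 359, 173)]
210 [(150, 163, 149), (170, 181, 157), (189, 205, 189), (211, 292, 189), (304, 316, 162), (341, 359, 171)]
218 [(150, 163, 157), (167, 181, 153), (210, 293, 187), (340, 359, 157)]
226 [(150, 182, 153), (210, 294, 186), (338, 359, 145)]
234 [(150, 178, 150), (184, 191, 146), (209, 294, 185), (320, 325, 142), (349, 359, 151)]
242 [(150, 173, 152), (180, 186, 147), (209, 295, 184), (353, 359, 155)]
250 [(174, 178, 139), (208, 295, 183)]
258 [(207, 296, 182)]
266 [(207, 297, 182)]
274 [(206, 297, 181)]
282 []
```

carry_out:
  plan:
    - {"translation":[6,0,-1],"twist":0,"fingers":30}
    - {"translation":[12,0,-1.5],"twist":0,"fingers":30}
    - {"translation":[18,0,-1.5],"twist":0,"fingers":30}
    - {"translation":[25,0,-1],"twist":0,"fingers":30}
    - {"translation":[31,0,0.5],"twist":0,"fingers":30}
    - {"translation":[37,0,2],"twist":0,"fingers":30}
    - {"translation":[37,0,3],"twist":0,"fingers":30}
    - {"translation":[37,0,3],"twist":0,"fingers":30}

```text
clock: 23.83
position: [617.9, -133.1, 141.6]
tcp_rot: [3.139, 0.125, 0.002]
ft_force: [1.0, -0.2, 0.7]
width: 43.7
grip_force: 4.0
```

Run:
```python
from h import *
where(); prof('j7.png',(150,310,6))
```

```text
d 22.9 zpiv 160.6 ft [ 1.  -0.2  0.7] w 43.7 grip 4.0 t 23.8
150 [(150, 359, 158)]
156 [(150, 359, 165)]
162 [(150, 222, 174), (242, 359, 162)]
168 [(150, 220, 164), (251, 359, 160)]
174 [(150, 176, 165), (206, 212, 159), (345, 359, 157)]
180 [(150, 176, 161), (346, 359, 159)]
186 [(150, 194, 150), (312, 333, 133), (345, 359, 151)]
192 [(150, 195, 147), (205, 211, 159), (311, 340, 134), (346, 359, 158)]
198 [(150, 185, 144), (219, 284, 163), (312, 359, 142)]
204 [(155, 190, 135), (218, 285, 164), (316, 354, 135)]
210 [(150, 175, 215), (217, 286, 164), (320, 359, 181)]
216 [(150, 188, 190), (193, 359, 159)]
222 [(150, 197, 178), (212, 292, 163), (307, 359, 170)]
228 [(150, 194, 149), (214, 290, 165), (309, 359, 186)]
234 [(150, 192, 210), (213, 291, 164), (312, 359, 206)]
240 [(150, 188, 164), (211, 293, 164), (318, 359, 163)]
246 [(150, 183, 172), (210, 294, 164), (320, 357, 165)]
252 [(173, 178, 160), (209, 295, 164), (325, 330, 173)]
258 [(207, 296, 164)]
264 [(206, 297, 164)]
270 [(206, 298, 164)]
276 [(204, 296, 156)]
282 []
288 []
294 []
300 []
306 [(203, 301, 231)]
```

```bash
cat >> h.py <<'E'
def theta(row,w,col=252):
    i=cam('wrist'); o,d=ray('wrist',col,row,i); f=192/np.tan(np.radians(i['vertical_fov']/2)); p=o+d*22/np.tan(w/2/f)
    s=manip.state(); M=R.from_rotvec(s['tcp_rot']).as_matrix(); q=M.T@(p-s['position'])+[0,0,19]
    # q: tool x = fwd, z = down, from the pivot; edge = L(c,s)+19(s,-c)
    print('edge rel pivot fwd/down',q.round(1),'theta', np.degrees(np.arctan2(q[2],q[0])+np.arctan2(19,71)).round(1),'r',np.hypot(q[0],q[2]).round(1))
E
python3 - <<'E'
from h import *
theta(196,66); theta(196,64)
E
```

```text
edge rel pivot fwd/down [19.1 -0.  47.1] theta 82.9 r 50.8
edge rel pivot fwd/down [17.5 -0.  53.1] theta 86.7 r 55.9
```

carry_out:
  plan:
    - {"translation":[0,0,-20],"twist":0,"fingers":30}
    - {"translation":[0,0,-40],"twist":0,"fingers":30}
    - {"translation":[-30,0,-40],"twist":0,"fingers":30}
    - {"translation":[-65,0,-40],"twist":0,"fingers":30}
    - {"translation":[-100,0,-30],"twist":0,"fingers":30}
    - {"translation":[-100,0,10],"twist":0,"fingers":30}
    - {"translation":[-100,0,45],"twist":0,"fingers":30}
    - {"translation":[-100,0,75],"twist":0,"fingers":30}
    - {"translation":[-100,0,82],"twist":0,"fingers":30}
    - {"translation":[-100,0,82],"twist":0,"fingers":30}

```text
clock: 24.72
position: [515.0, -140.5, 57.5]
tcp_rot: [-3.138, -0.124, 0.008]
ft_force: [-0.3, -0.0, -0.2]
width: 44.2
grip_force: 4.0
```

carry_out:
  plan:
    - {"translation":[0,0,3],"twist":0,"fingers":30}
    - {"translation":[0,0,6],"twist":0,"fingers":30}
    - {"translation":[0,0,6],"twist":0,"fingers":30}

```text
clock: 24.97
position: [518.1, -141.2, 54.5]
tcp_rot: [3.138, 0.125, 0.003]
ft_force: [0.9, 0.3, -1.0]
width: 44.3
grip_force: 4.0
```

Run:
```python
from h import *
where(); prof('j8.png',(180,280,8)); print(manip.state()['position'])
```

```text
d -77.3 zpiv 73.5 ft [ 0.9  0.3 -1. ] w 44.3 grip 4.0 t 25.0
180 []
188 []
196 []
204 []
212 []
220 []
228 []
236 []
244 []
252 []
260 []
268 []
276 []
[ 517.98263816 -141.20942147   54.59371979]
```

carry_out:
  plan:
    - {"translation":[0,0,3],"twist":0,"fingers":30}
    - {"translation":[0,0,6],"twist":0,"fingers":30}
    - {"translation":[0,0,6],"twist":0,"fingers":30}

```text
clock: 25.27
position: [517.0, -140.9, 47.4]
tcp_rot: [-3.139, -0.125, 0.0]
ft_force: [-0.0, 0.6, -1.1]
width: 43.7
grip_force: 4.0
```

carry_out:
  plan:
    - {"translation":[0,0,2],"twist":0,"fingers":30}
    - {"translation":[0,0,3],"twist":0,"fingers":30}
    - {"translation":[0,0,3],"twist":0,"fingers":30}

```text
clock: 25.52
position: [517.9, -141.1, 44.8]
tcp_rot: [3.139, 0.124, 0.002]
ft_force: [1.7, 1.0, 2.2]
width: 43.8
grip_force: 4.0
```

carry_out:
  plan:
    - {"translation":[0,0,2],"twist":0,"fingers":30}
    - {"translation":[0,0,3],"twist":0,"fingers":30}
    - {"translation":[0,0,3],"twist":0,"fingers":30}

```text
clock: 25.77
position: [517.9, -141.0, 41.8]
tcp_rot: [3.139, 0.124, 0.002]
ft_force: [2.1, 2.0, 3.2]
width: 44.1
grip_force: 4.0
```

carry_out:
  plan:
    - {"translation":[0,0,0],"twist":0,"fingers":48}
    - {"translation":[0,0,0],"twist":0,"fingers":56}
    - {"translation":[0,0,-2],"twist":0,"fingers":60}
    - {"translation":[0,0,-6],"twist":0,"fingers":60}
    - {"translation":[0,0,-6],"twist":0,"fingers":60}
    - {"translation":[0,0,-6],"twist":0,"fingers":60}

```text
clock: 26.27
position: [517.2, -141.1, 47.7]
tcp_rot: [3.139, 0.125, 0.001]
ft_force: [1.0, -0.0, 0.1]
width: 60.1
grip_force: 0.0
```

Run:
```python
from h import *
s=manip.state();print(s['position'],s['ft_force'],s['width'])
for n in('scene','side'):
    i=cam(n);a=shot(n,n+'9.png').astype(int);
    # expected projection of jar top/bottom
    f=192/np.tan(np.radians(i['vertical_fov']/2));M=R.from_rotvec(i['orientation']).as_matrix()
    for z in (0,96):
        c=M.T@(np.array([518,-141,z])-i['origin']);print(n,z,(i['cx']+f*c[0]/c[2]).round(1),(i['cy']+f*c[1]/c[2]).round(1))
    for c in cv2.findContours(((a.min(2)>120)&(a.max(2)-a.min(2)<45)).astype(np.uint8),0,2)[0]:
        x,y,w,h=cv2.boundingRect(c)
        if cv2.contourArea(c)>50 and 200<x<330 and 150<y<290: print((x,y,w,h))
a=cv2.imread('pics/scene9.png')[170:240,220:310]
```

```text
[ 517.23153427 -141.09183145   47.73771385] [ 9.56586663e-01 -6.63560543e-04  1.40335582e-01] 60.14647956458879
scene 0 278.8 214.3
scene 96 279.4 197.5
(293, 269, 45, 40)
(278, 233, 31, 34)
(299, 220, 20, 15)
(270, 194, 14, 26)
(304, 191, 16, 13)
side 0 258.5 234.8
side 96 258.9 215.0
(271, 278, 19, 13)
(287, 269, 36, 43)
(218, 249, 27, 33)
(209, 246, 20, 11)
(255, 244, 30, 26)
(253, 224, 25, 18)
(274, 195, 32, 61)
(215, 180, 34, 34)
(295, 169, 12, 16)
```

Run:
```python
from h import *
o,d=ray('scene',251.7,145); t=np.linspace(800,1800,2000)[:,None]; P=o+t*d; k=np.argmin(np.hypot(P[:,0]-579,P[:,1]-91)); print(P[k],np.hypot(P[k,0]-579,P[k,1]-91))
go([530,-110,300],2.2)
```

```text
[583.53064539  87.11577762 183.59189435] 5.967740878848136
at [ 517.1 -141.    47.5] head -85.5 -> shift [  15.3  -29.9 -252.5] twist -87.7 q6 1.2 w 59.8 t 26.37
```

carry_out:
  plan:
    - {"translation":[0,0,0],"twist":0,"fingers":44}
    - {"translation":[0,0,0],"twist":0,"fingers":36}
    - {"translation":[0,0,0],"twist":0,"fingers":30}
    - {"translation":[0,0,0],"twist":0,"fingers":30}
    - {"translation":[0,0,0],"twist":0,"fingers":30}
    - {"translation":[0,0,-30],"twist":0,"fingers":30}
    - {"translation":[0,0,-70],"twist":0,"fingers":30}
    - {"translation":[0,0,-110],"twist":0,"fingers":30}
    - {"translation":[0,0,-150],"twist":0,"fingers":30}
    - {"translation":[0,0,-190],"twist":0,"fingers":30}
  force: 15

```text
clock: 27.2
position: [516.5, -140.8, 239.2]
tcp_rot: [-3.139, -0.125, 0.001]
ft_force: [0.9, -0.9, -0.7]
width: 43.6
grip_force: 15.0
```

Run:
```python
from h import *
go([600.8,348.5,265],2.2)
```

```text
at [ 516.5 -140.8  239.2] head -85.5 -> shift [ 122.8 -481.1  -25.8] twist -87.7 q6 1.2 w 43.6 t 27.2
```

carry_out:
  plan:
    - {"translation":[5,-20,-26],"twist":-7,"fingers":30}
    - {"translation":[123,-481,-26],"twist":-87.7,"fingers":30}
    - {"translation":[123,-481,-26],"twist":-87.7,"fingers":30}
    - {"translation":[123,-481,-26],"twist":-87.7,"fingers":30}
    - {"translation":[123,-481,-26],"twist":-87.7,"fingers":30}
    - {"translation":[123,-481,-26],"twist":-87.7,"fingers":30}
    - {"translation":[123,-481,-26],"twist":-87.7,"fingers":30}
    - {"translation":[123,-481,-26],"twist":-87.7,"fingers":30}
    - {"translation":[123,-481,-26],"twist":-87.7,"fingers":30}
    - {"translation":[123,-481,-26],"twist":-87.7,"fingers":30}

```text
clock: 28.03
position: [584.1, 250.9, 263.3]
tcp_rot: [-2.469, -1.942, 0.001]
ft_force: [1.0, -0.2, -1.0]
width: 43.8
grip_force: 15.0
```

Run:
```python
from h import *
go([600.8,348.5,265],2.2)
```

```text
at [584.1 250.9 263.3] head -13.6 -> shift [98.7 -6.8 -1.8] twist -15.8 q6 0.62 w 43.8 t 28.03
```

carry_out:
  plan:
    - {"translation":[35,-3,0],"twist":-7,"fingers":30}
    - {"translation":[70,-5,0],"twist":-14,"fingers":30}
    - {"translation":[97,-7,0],"twist":-15.8,"fingers":30}
    - {"translation":[97,-7,0],"twist":-15.8,"fingers":30}
    - {"translation":[97,-7,40],"twist":-15.8,"fingers":30}
    - {"translation":[97,-7,80],"twist":-15.8,"fingers":30}
    - {"translation":[97,-7,90],"twist":-15.8,"fingers":30}
    - {"translation":[97,-7,90],"twist":-15.8,"fingers":30}
    - {"translation":[97,-7,90],"twist":-15.8,"fingers":30}

```text
clock: 28.78
position: [601.3, 344.2, 173.9]
tcp_rot: [-2.187, -2.255, 0.001]
ft_force: [0.5, 0.1, 0.6]
width: 43.8
grip_force: 15.0
```

```bash
cat >> h.py <<'E'
def peg(n,name,x,y):
    "peg tip/foot expected pixels, and jar blobs near"
    i=cam(n);f=192/np.tan(np.radians(i['vertical_fov']/2));M=R.from_rotvec(i['orientation']).as_matrix()
    for z in (25,95,121):
        c=M.T@(np.array([x,y,z])-i['origin']);print(n,z,(i['cx']+f*c[0]/c[2]).round(1),(i['cy']+f*c[1]/c[2]).round(1))
E
python3 - <<'E'
from h import *
go([600.8,348.5,75],2.2)
E
```

```text
at [601.3 344.2 173.9] head 1.8 -> shift [ 4.3 -0.3 98.9] twist -0.4 q6 0.47 w 43.8 t 28.78
```

carry_out:
  plan:
    - {"translation":[4,0,0],"twist":-0.4,"fingers":30}
    - {"translation":[4,0,20],"twist":-0.4,"fingers":30}
    - {"translation":[4,0,35],"twist":-0.4,"fingers":30}
    - {"translation":[4,0,50],"twist":-0.4,"fingers":30}
    - {"translation":[4,0,60],"twist":-0.4,"fingers":30}
    - {"translation":[4,0,60],"twist":-0.4,"fingers":30}

```text
clock: 29.28
position: [600.4, 348.3, 112.2]
tcp_rot: [-2.178, -2.263, 0.003]
ft_force: [-0.8, -1.0, -1.3]
width: 44.1
grip_force: 15.0
```

carry_out:
  plan:
    - {"translation":[0,0,15],"twist":0,"fingers":30}
    - {"translation":[0,0,28],"twist":0,"fingers":30}
    - {"translation":[0,0,34],"twist":0,"fingers":30}
    - {"translation":[0,0,34],"twist":0,"fingers":30}

```text
clock: 29.62
position: [599.8, 348.0, 77.2]
tcp_rot: [-2.178, -2.263, 0.005]
ft_force: [0.7, -0.4, -0.9]
width: 43.5
grip_force: 15.0
```

carry_out:
  plan:
    - {"translation":[0,0,2],"twist":0,"fingers":30}
    - {"translation":[0,0,5],"twist":0,"fingers":30}
    - {"translation":[0,0,5],"twist":0,"fingers":30}
  force: 5

```text
clock: 29.87
position: [601.0, 348.7, 74.3]
tcp_rot: [2.178, 2.264, 0.0]
ft_force: [0.0, -0.5, -0.7]
width: 44.1
grip_force: 5.0
```

carry_out:
  plan:
    - {"translation":[0,0,2],"twist":0,"fingers":30}
    - {"translation":[0,0,3],"twist":0,"fingers":30}
    - {"translation":[0,0,3],"twist":0,"fingers":30}

```text
clock: 30.12
position: [601.3, 349.0, 72.1]
tcp_rot: [2.178, 2.264, 0.002]
ft_force: [-0.1, 0.8, 3.0]
width: 43.9
grip_force: 5.0
```

carry_out:
  plan:
    - {"translation":[0,0,1],"twist":0,"fingers":30}
    - {"translation":[0,0,2],"twist":0,"fingers":30}
    - {"translation":[0,0,2],"twist":0,"fingers":30}

```text
clock: 30.37
position: [601.4, 349.0, 70.6]
tcp_rot: [2.178, 2.264, 0.002]
ft_force: [-1.1, 0.5, 6.0]
width: 43.6
grip_force: 5.0
```

carry_out:
  plan:
    - {"translation":[0,0,-1],"twist":0,"fingers":46}
    - {"translation":[0,0,-1],"twist":0,"fingers":54}
    - {"translation":[0,0,-1],"twist":0,"fingers":58}
    - {"translation":[0,0,-1],"twist":0,"fingers":58}
    - {"translation":[0,0,-20],"twist":0,"fingers":58}
    - {"translation":[0,0,-60],"twist":0,"fingers":58}
    - {"translation":[0,0,-100],"twist":0,"fingers":60}
    - {"translation":[0,0,-140],"twist":0,"fingers":70}
    - {"translation":[0,0,-180],"twist":0,"fingers":80}
    - {"translation":[0,0,-190],"twist":0,"fingers":87}

```text
clock: 31.2
position: [603.7, 350.2, 267.2]
tcp_rot: [2.176, 2.262, 0.016]
ft_force: [0.1, 0.2, 0.5]
width: 76.3
grip_force: 0.0
```

Run:
```python
from h import *
go([405,10,260],-12)
peg('scene','',600.8,346.5)
jars('scene','s10.png')
a=cv2.imread('pics/scene10.png') if 0 else cv2.imread('pics/s10.png').astype(int)
for c in cv2.findContours(((a.min(2)>120)&(a.max(2)-a.min(2)<45)).astype(np.uint8),0,2)[0]:
    x,y,w,h=cv2.boundingRect(c)
    if cv2.contourArea(c)>30 and 195<x<300 and 110<y<180: print((x,y,w,h))
```

```text
at [603.7 350.2 267.2] head 2.2 -> shift [-332.3 -211.6    3.6] twist 14.2 q6 0.47 w 76.3 t 31.2
scene 25 219.4 146.1
scene 95 218.0 134.0
scene 121 217.4 129.4
blob [360. 306.] [ 408.5 -598.7   44. ] [[349.0, -573.4], [480.7, -597.1], [469.7, -624.7], [340.8, -600.2]]
blob [320. 296.] [ 345.1 -496.7   44. ] [[312.8, -444.8], [348.5, -433.8], [376.6, -547.4], [341.9, -555.7]]
blob [295. 248.] [ 419.8 -317.7   44. ] [[406.4, -264.2], [460.3, -265.2], [432.6, -369.2], [382.2, -366.3]]
blob [221. 174.] [473.2 167.9  44. ] [[436.7, 275.1], [538.0, 310.6], [507.9, 66.1], [416.5, 43.0]]
(269, 172, 51, 32)
```

carry_out:
  plan:
    - {"translation":[-332,-212,4],"twist":14,"fingers":87}
    - {"translation":[-332,-212,4],"twist":14,"fingers":87}
    - {"translation":[-332,-212,4],"twist":14,"fingers":87}
    - {"translation":[-332,-212,4],"twist":14,"fingers":87}
    - {"translation":[-332,-212,4],"twist":14,"fingers":87}
    - {"translation":[-332,-212,4],"twist":14,"fingers":87}
    - {"translation":[-332,-212,4],"twist":14,"fingers":87}
    - {"translation":[-332,-212,4],"twist":14,"fingers":87}
    - {"translation":[-332,-212,4],"twist":14,"fingers":87}
    - {"translation":[-332,-212,4],"twist":14,"fingers":87}

```text
clock: 32.08
position: [398.0, 6.3, 253.8]
tcp_rot: [-2.437, -1.979, 0.006]
ft_force: [0.2, -0.5, -0.0]
width: 86.9
grip_force: 0.0
```

carry_out:
  plan:
    - {"translation":[0,0,0],"twist":0,"fingers":87}
    - {"translation":[0,0,0],"twist":0,"fingers":87}
    - {"translation":[0,0,0],"twist":0,"fingers":87}

```text
clock: 32.33
position: [402.2, 9.1, 255.0]
tcp_rot: [-2.438, -1.981, 0.0]
ft_force: [0.6, -0.2, 0.2]
width: 87.0
grip_force: 0.0
```

Run:
```python
from h import *
go([415,50,4],-12); jars('wrist','j11.png')
```

```text
at [402.2   9.1 255. ] head -11.8 -> shift [ 42.6   4.3 251. ] twist 0.2 q6 0.2 w 87.0 t 32.33
blob [274.  90.] [451.4 106.4  44. ] [[436.2, 157.5], [480.0, 152.9], [467.5, 56.4], [423.5, 61.6]]
```

Run:
```python
from h import *
go([448.4,80.8,3.5],-7.5)
```

```text
at [402.4   9.4 255.1] head -11.8 -> shift [ 79.2  30.5 251.6] twist -4.3 q6 0.2 w 86.9 t 32.38
```

carry_out:
  plan:
    - {"translation":[38,15,0],"twist":-4.3,"fingers":87}
    - {"translation":[77,30,0],"twist":-4.3,"fingers":87}
    - {"translation":[79,30.5,40],"twist":-4.3,"fingers":87}
    - {"translation":[79,30.5,80],"twist":-4.3,"fingers":87}
    - {"translation":[79,30.5,120],"twist":-4.3,"fingers":87}
    - {"translation":[79,30.5,160],"twist":-4.3,"fingers":87}
    - {"translation":[79,30.5,200],"twist":-4.3,"fingers":87}
    - {"translation":[79,30.5,235],"twist":-4.3,"fingers":87}
    - {"translation":[79,30.5,249],"twist":-4.3,"fingers":87}
    - {"translation":[79,30.5,251],"twist":-4.3,"fingers":87}

```text
clock: 33.22
position: [446.2, 80.8, 0.9]
tcp_rot: [-2.358, -2.072, 0.007]
ft_force: [-0.4, 0.1, -0.3]
width: 87.1
grip_force: 0.0
```

carry_out:
  plan:
    - {"translation":[0,0,0],"twist":0,"fingers":42}
    - {"translation":[0,0,0],"twist":0,"fingers":35}
    - {"translation":[0,0,0],"twist":0,"fingers":30}
    - {"translation":[0,0,0],"twist":0,"fingers":30}
    - {"translation":[0,0,0],"twist":0,"fingers":30}
    - {"translation":[0,0,0],"twist":0,"fingers":30}
    - {"translation":[0,0,0],"twist":0,"fingers":30}
  force: 4

```text
clock: 33.8
position: [448.2, 79.9, 4.9]
tcp_rot: [2.362, 2.071, 0.001]
ft_force: [-0.6, 0.2, 3.4]
width: 43.8
grip_force: 4.7
```

carry_out:
  plan:
    - {"translation":[0,0,-30],"twist":0,"fingers":30}
    - {"translation":[0,0,-70],"twist":0,"fingers":30}
    - {"translation":[0,0,-110],"twist":0,"fingers":30}
    - {"translation":[0,0,-150],"twist":0,"fingers":30}
    - {"translation":[0,0,-150],"twist":0,"fingers":30}

```text
clock: 34.22
position: [452.0, 80.4, 161.1]
tcp_rot: [2.357, 2.067, 0.016]
ft_force: [1.0, -0.3, -0.9]
width: 44.3
grip_force: 4.0
```

Run:
```python
from h import *
go([485,-143,150],-85.5)
```

```text
at [452.   80.4 161.1] head -7.5 -> shift [-217.2   61.7   11.1] twist 78.0 q6 0.28 w 44.3 t 34.22
```

carry_out:
  plan:
    - {"translation":[-22,6,0],"twist":7.1,"fingers":30}
    - {"translation":[-44,12,1],"twist":14.2,"fingers":30}
    - {"translation":[-66,18,2],"twist":21.3,"fingers":30}
    - {"translation":[-88,24,4],"twist":28.4,"fingers":30}
    - {"translation":[-110,31,5],"twist":35.5,"fingers":30}
    - {"translation":[-132,37,6],"twist":42.6,"fingers":30}
    - {"translation":[-154,43,7],"twist":49.7,"fingers":30}
    - {"translation":[-176,50,8],"twist":56.8,"fingers":30}
    - {"translation":[-198,56,10],"twist":63.9,"fingers":30}
    - {"translation":[-216,61,11],"twist":71,"fingers":30}

```text
clock: 35.05
position: [480.0, -143.8, 143.0]
tcp_rot: [3.127, 0.304, -0.0]
ft_force: [0.4, 0.2, -0.4]
width: 44.3
grip_force: 4.0
```

carry_out:
  plan:
    - {"translation":[0,0,0],"twist":7,"fingers":30}
    - {"translation":[0,0,20],"twist":7,"fingers":30}
    - {"translation":[0,0,35],"twist":7,"fingers":30}
    - {"translation":[0,0,50],"twist":7,"fingers":30}
    - {"translation":[0,0,50],"twist":7,"fingers":30}
    - {"translation":[0,0,50],"twist":7,"fingers":30}

```text
clock: 35.55
position: [479.4, -142.1, 92.8]
tcp_rot: [-3.138, -0.123, 0.003]
ft_force: [0.3, -0.8, -0.5]
width: 44.0
grip_force: 4.0
```

Run:
```python
from h import *
where(); go([595,-134,97.5],-85.5);prof('j12.png',(96,240,12))
```

```text
d -115.9 zpiv 111.8 ft [ 0.3 -0.8 -0.5] w 44.0 grip 4.0 t 35.5
at [ 479.4 -142.1   92.8] head -85.5 -> shift [115.9   1.   -5. ] twist -0.0 q6 1.18 w 44.0 t 35.55
96 []
108 [(198, 303, 228)]
120 [(199, 303, 228)]
132 [(199, 302, 226)]
144 [(200, 303, 228)]
156 [(200, 302, 228)]
168 [(200, 302, 226)]
180 [(201, 207, 149), (211, 302, 227)]
192 [(202, 301, 213)]
204 [(202, 208, 145), (212, 301, 197)]
216 [(203, 300, 160)]
228 [(204, 209, 145), (213, 299, 151)]
```

carry_out:
  plan:
    - {"translation":[15,0,-3],"twist":0,"fingers":30}
    - {"translation":[28,0,-3],"twist":0,"fingers":30}
    - {"translation":[35,0,-3],"twist":0,"fingers":30}
    - {"translation":[39,0,-3],"twist":0,"fingers":30}
    - {"translation":[41,0,-3],"twist":0,"fingers":30}
    - {"translation":[41,0,-3],"twist":0,"fingers":30}
    - {"translation":[41,0,-3],"twist":0,"fingers":30}

```text
clock: 36.18
position: [520.6, -139.0, 96.5]
tcp_rot: [-3.139, -0.123, 0.0]
ft_force: [-0.3, -0.2, -0.9]
width: 43.9
grip_force: 4.0
```

Run:
```python
from h import *
where()
```

```text
d -74.5 zpiv 115.5 ft [-0.3 -0.2 -0.9] w 43.9 grip 4.0 t 36.2
```

carry_out:
  plan:
    - {"translation":[1,0,0],"twist":0,"fingers":30}
    - {"translation":[2,0,0],"twist":0,"fingers":30}
    - {"translation":[2,0,0],"twist":0,"fingers":30}

```text
clock: 36.43
position: [521.5, -138.8, 96.1]
tcp_rot: [-3.139, -0.124, 0.005]
ft_force: [-4.7, -0.5, 2.0]
width: 43.9
grip_force: 4.0
```

Run:
```python
from h import *
where();prof('j13.png',(80,180,8))
```

```text
d -73.6 zpiv 115.1 ft [-4.7 -0.5  2. ] w 43.9 grip 4.0 t 36.4
80 []
88 []
96 [(150, 359, 209)]
104 [(150, 359, 215)]
112 [(177, 187, 190), (200, 304, 228), (327, 338, 184)]
120 [(177, 187, 187), (200, 304, 227), (327, 338, 183)]
128 [(176, 187, 183), (199, 303, 228)]
136 [(171, 190, 182), (199, 303, 228), (335, 341, 136)]
144 [(199, 303, 229)]
152 [(200, 303, 227)]
160 [(200, 303, 228)]
168 [(201, 303, 228)]
176 [(201, 302, 227)]
```

carry_out:
  plan:
    - {"translation":[3,0,-6],"twist":0,"fingers":30}
    - {"translation":[6,0,-12],"twist":0,"fingers":30}
    - {"translation":[9,0,-17.7],"twist":0,"fingers":30}
    - {"translation":[12.3,0,-23],"twist":0,"fingers":30}
    - {"translation":[16.3,0,-28.4],"twist":0,"fingers":30}
    - {"translation":[20.6,0,-33],"twist":0,"fingers":30}
    - {"translation":[25.4,0,-37.5],"twist":0,"fingers":30}
    - {"translation":[30.4,0,-41.5],"twist":0,"fingers":30}
    - {"translation":[36,0,-45],"twist":0,"fingers":30}
    - {"translation":[41.6,0,-48],"twist":0,"fingers":30}

```text
clock: 37.32
position: [565.3, -135.6, 144.9]
tcp_rot: [3.139, 0.123, 0.001]
ft_force: [-0.9, -0.0, -0.2]
width: 43.6
grip_force: 4.0
```

carry_out:
  plan:
    - {"translation":[6,0,-2],"twist":0,"fingers":30}
    - {"translation":[12,0,-4.4],"twist":0,"fingers":30}
    - {"translation":[18.4,0,-5.6],"twist":0,"fingers":30}
    - {"translation":[24.8,0,-6.5],"twist":0,"fingers":30}
    - {"translation":[31,0,-6.6],"twist":0,"fingers":30}
    - {"translation":[37.7,0,-6.5],"twist":0,"fingers":30}
    - {"translation":[44,0,-5.5],"twist":0,"fingers":30}
    - {"translation":[50.4,0,-4],"twist":0,"fingers":30}
    - {"translation":[50.4,0,-3],"twist":0,"fingers":30}
    - {"translation":[50.4,0,-3],"twist":0,"fingers":30}

```text
clock: 38.15
position: [614.7, -131.5, 146.8]
tcp_rot: [-3.139, -0.124, 0.001]
ft_force: [-0.7, 0.7, -0.7]
width: 43.9
grip_force: 4.0
```

Run:
```python
from h import *
where(); prof('j14.png',(150,300,6))
```

```text
d 19.8 zpiv 165.8 ft [-0.7  0.7 -0.7] w 43.9 grip 4.0 t 38.1
150 [(208, 296, 237)]
156 [(181, 191, 231), (207, 296, 237), (318, 328, 217)]
162 [(183, 188, 197), (207, 296, 238)]
168 [(207, 296, 239)]
174 [(207, 296, 239)]
180 [(207, 296, 235)]
186 [(207, 297, 229)]
192 [(207, 297, 229)]
198 [(207, 297, 220)]
204 [(154, 177, 141), (207, 297, 208), (333, 356, 138)]
210 [(154, 178, 145), (207, 297, 172), (333, 355, 138)]
216 [(155, 178, 143), (207, 297, 167), (332, 355, 136)]
222 [(207, 297, 166)]
228 [(150, 194, 145), (207, 297, 166), (309, 359, 137)]
234 [(207, 297, 165)]
240 [(180, 185, 143), (207, 297, 164)]
246 [(206, 297, 164)]
252 [(206, 297, 164)]
258 [(206, 297, 163)]
264 [(207, 297, 163)]
270 [(207, 297, 163)]
276 [(216, 288, 161)]
282 []
288 []
294 []
```

carry_out:
  plan:
    - {"translation":[-10,0,-30],"twist":0,"fingers":30}
    - {"translation":[-40,0,-40],"twist":0,"fingers":30}
    - {"translation":[-75,0,-40],"twist":0,"fingers":30}
    - {"translation":[-105,0,-20],"twist":0,"fingers":30}
    - {"translation":[-105,0,18],"twist":0,"fingers":30}
    - {"translation":[-105,0,18],"twist":0,"fingers":30}
    - {"translation":[-105,0,18],"twist":0,"fingers":30}

```text
clock: 38.78
position: [508.9, -139.7, 128.8]
tcp_rot: [-3.138, -0.123, 0.005]
ft_force: [0.9, -0.2, -1.0]
width: 43.9
grip_force: 4.0
```

Run:
```python
from h import *
where(); prof('j15.png',(84,200,5))
```

```text
d -86.2 zpiv 147.8 ft [ 0.9 -0.2 -1. ] w 43.9 grip 4.0 t 38.8
84 [(150, 359, 222)]
89 [(150, 359, 201)]
94 [(150, 162, 166), (189, 197, 201), (316, 325, 194)]
99 [(188, 197, 193), (316, 325, 192)]
104 [(188, 197, 192), (316, 325, 193)]
109 [(186, 202, 162), (312, 330, 187)]
114 [(183, 200, 194), (321, 327, 136)]
119 [(209, 294, 229)]
124 [(209, 294, 230)]
129 [(209, 295, 229)]
134 [(208, 295, 229)]
139 [(208, 295, 228)]
144 [(208, 296, 229)]
149 [(208, 296, 229)]
154 [(208, 296, 230)]
159 [(208, 296, 230)]
164 [(207, 296, 229)]
169 [(207, 296, 231)]
174 [(208, 296, 227)]
179 [(208, 296, 220)]
184 [(208, 296, 218)]
189 [(208, 296, 216)]
194 [(207, 297, 197)]
199 [(207, 212, 148), (216, 297, 192)]
```

Run:
```python
from h import *
theta(117,86);theta(117,84)
import sys
i=cam('wrist'); o,d=ray('wrist',252,117,i); s=manip.state(); M=R.from_rotvec(s['tcp_rot']).as_matrix()
for t in range(110,190,2):
    q=M.T@(o+d*t-s['position'])+[0,0,19]
    if abs(np.hypot(q[0],q[2])-76.8)<2: print(t,q.round(1),np.degrees(np.arctan2(q[2],q[0])+np.arctan2(19,74.5)).round(1))
```

```text
edge rel pivot fwd/down [70.8 -0.1  7.4] theta 21.0 r 71.2
edge rel pivot fwd/down [70.8 -0.  11.1] theta 23.9 r 71.7
110 [ 70.6  -0.1 -33.6] -11.1
112 [ 70.6  -0.1 -31.6] -9.8
114 [ 70.6  -0.1 -29.6] -8.4
116 [ 70.6  -0.1 -27.6] -7.0
118 [ 70.7  -0.1 -25.6] -5.6
168 [70.8 -0.  24.4] 33.3
170 [70.9 -0.  26.4] 34.7
172 [70.9 -0.  28.4] 36.1
174 [70.9 -0.  30.4] 37.5
176 [70.9 -0.  32.4] 38.9
178 [70.9 -0.  34.4] 40.2
```

carry_out:
  plan:
    - {"translation":[10,0,6],"twist":0,"fingers":30}
    - {"translation":[18,0,6],"twist":0,"fingers":30}
    - {"translation":[22,0,6],"twist":0,"fingers":30}
    - {"translation":[24,0,6],"twist":0,"fingers":30}
    - {"translation":[24,0,6],"twist":0,"fingers":30}
    - {"translation":[24,0,6],"twist":0,"fingers":30}

```text
clock: 39.33
position: [534.3, -137.9, 123.6]
tcp_rot: [3.139, 0.124, 0.0]
ft_force: [-0.2, 0.7, -0.5]
width: 44.0
grip_force: 4.0
```

carry_out:
  plan:
    - {"translation":[2,0,0],"twist":0,"fingers":30}
    - {"translation":[4,0,0],"twist":0,"fingers":30}
    - {"translation":[4,0,0],"twist":0,"fingers":30}

```text
clock: 39.58
position: [538.3, -137.8, 123.6]
tcp_rot: [3.139, 0.123, 0.001]
ft_force: [0.6, 0.4, -1.1]
width: 43.8
grip_force: 4.0
```

Run:
```python
from h import *
where(); prof('j16.png',(84,200,6))
```

```text
d -56.8 zpiv 142.6 ft [ 0.6  0.4 -1.1] w 43.8 grip 4.0 t 39.6
84 [(175, 181, 224)]
90 []
96 []
102 [(150, 165, 222), (346, 359, 220)]
108 [(150, 165, 225), (346, 359, 218)]
114 [(150, 165, 225), (346, 359, 220)]
120 [(150, 166, 224), (209, 294, 228), (346, 359, 193)]
126 [(150, 359, 222)]
132 [(150, 359, 224)]
138 [(150, 165, 175), (187, 195, 198), (208, 295, 227), (316, 326, 188)]
144 [(187, 196, 192), (208, 296, 228), (316, 325, 193)]
150 [(187, 196, 195), (208, 296, 229), (316, 325, 204)]
156 [(182, 201, 185), (208, 296, 230), (311, 330, 186)]
162 [(207, 296, 229)]
168 [(207, 296, 231)]
174 [(207, 296, 231)]
180 [(208, 296, 221)]
186 [(208, 296, 221)]
192 [(207, 297, 221)]
198 [(207, 297, 208)]
```

carry_out:
  plan:
    - {"translation":[-15,0,0],"twist":0,"fingers":30}
    - {"translation":[-28,0,0],"twist":0,"fingers":30}
    - {"translation":[-28,0,4],"twist":0,"fingers":30}
    - {"translation":[-28,0,7],"twist":0,"fingers":30}
    - {"translation":[-20,0,7],"twist":0,"fingers":30}
    - {"translation":[-12,0,7],"twist":0,"fingers":30}
    - {"translation":[-8,0,7],"twist":0,"fingers":30}
    - {"translation":[-6,0,7],"twist":0,"fingers":30}
    - {"translation":[-6,0,7],"twist":0,"fingers":30}

```text
clock: 40.38
position: [533.2, -138.1, 116.4]
tcp_rot: [3.139, 0.124, 0.001]
ft_force: [0.1, -0.6, -0.3]
width: 44.2
grip_force: 4.0
```

Run:
```python
from h import *
where()
```

```text
d -62.0 zpiv 135.4 ft [ 0.1 -0.6 -0.3] w 44.2 grip 4.0 t 40.4
```

carry_out:
  plan:
    - {"translation":[2,0,0],"twist":0,"fingers":30}
    - {"translation":[4,0,0],"twist":0,"fingers":30}
    - {"translation":[4,0,0],"twist":0,"fingers":30}

```text
clock: 40.63
position: [536.4, -137.9, 116.5]
tcp_rot: [3.139, 0.124, 0.0]
ft_force: [0.0, 0.8, -0.3]
width: 43.8
grip_force: 4.0
```

Run:
```python
from h import *
where(); prof('j16.png',(102,140,6))
```

```text
d -58.7 zpiv 135.5 ft [ 0.   0.8 -0.3] w 43.8 grip 4.0 t 40.6
102 [(150, 162, 222), (350, 359, 220)]
108 [(150, 162, 222), (349, 359, 213)]
114 [(150, 162, 224), (349, 359, 214)]
120 [(150, 157, 165), (172, 359, 212)]
126 [(150, 359, 223)]
132 [(150, 359, 215)]
138 [(184, 194, 188), (208, 295, 228), (318, 328, 190)]
```

carry_out:
  plan:
    - {"translation":[2,0,0],"twist":0,"fingers":30}
    - {"translation":[4,0,0],"twist":0,"fingers":30}
    - {"translation":[5,0,0],"twist":0,"fingers":30}
    - {"translation":[5,0,0],"twist":0,"fingers":30}

```text
clock: 41.02
position: [540.3, -137.5, 116.4]
tcp_rot: [-3.139, -0.124, 0.003]
ft_force: [-5.4, -1.0, 2.0]
width: 44.1
grip_force: 4.0
```

Run:
```python
from h import *
where(); prof('j16.png',(102,140,6))
```

```text
d -54.8 zpiv 135.4 ft [-5.4 -1.   2. ] w 44.1 grip 4.0 t 41.0
102 [(350, 359, 204)]
108 [(150, 162, 226), (350, 359, 220)]
114 [(150, 162, 226), (349, 359, 214)]
120 [(150, 163, 221), (210, 293, 226), (349, 359, 216)]
126 [(150, 161, 177), (179, 359, 213)]
132 [(150, 359, 226)]
138 [(150, 319, 224), (326, 359, 207)]
```

carry_out:
  plan:
    - {"translation":[3.5,0,-2.2],"twist":0,"fingers":30}
    - {"translation":[6.5,0,-4.6],"twist":0,"fingers":30}
    - {"translation":[9,0,-6.8],"twist":0,"fingers":30}
    - {"translation":[11.5,0,-8.9],"twist":0,"fingers":30}
    - {"translation":[14,0,-11],"twist":0,"fingers":30}
    - {"translation":[16.8,0,-13.2],"twist":0,"fingers":30}
    - {"translation":[19.6,0,-15],"twist":0,"fingers":30}
    - {"translation":[22.5,0,-16.9],"twist":0,"fingers":30}
    - {"translation":[22.5,0,-16.9],"twist":0,"fingers":30}

```text
clock: 41.82
position: [564.5, -135.7, 133.9]
tcp_rot: [3.139, 0.124, 0.002]
ft_force: [-0.6, 0.3, 1.2]
width: 44.2
grip_force: 4.0
```

Run:
```python
from h import *
where(); prof('j17.png',(102,282,10))
```

```text
d -30.5 zpiv 152.9 ft [-0.6  0.3  1.2] w 44.2 grip 4.0 t 41.8
102 [(323, 331, 224)]
112 [(178, 185, 225)]
122 []
132 []
142 [(150, 170, 238), (215, 288, 206), (340, 359, 233)]
152 [(150, 171, 237), (213, 290, 231), (340, 359, 235)]
162 [(150, 359, 232)]
172 [(150, 359, 215)]
182 [(191, 199, 206), (212, 292, 224), (315, 320, 148)]
192 [(190, 200, 141), (211, 293, 217), (311, 321, 142)]
202 [(173, 177, 148), (211, 293, 173)]
212 [(210, 294, 157)]
222 [(209, 295, 155)]
232 [(209, 295, 154)]
242 [(208, 295, 153)]
252 [(207, 296, 151)]
262 [(207, 297, 151)]
272 [(207, 297, 150)]
```

carry_out:
  plan:
    - {"translation":[3,0,-1.2],"twist":0,"fingers":30}
    - {"translation":[6,0,-2.5],"twist":0,"fingers":30}
    - {"translation":[12.4,0,-4.2],"twist":0,"fingers":30}
    - {"translation":[19,0,-5.8],"twist":0,"fingers":30}
    - {"translation":[25.7,0,-6.6],"twist":0,"fingers":30}
    - {"translation":[32.5,0,-6.9],"twist":0,"fingers":30}
    - {"translation":[39.3,0,-6.3],"twist":0,"fingers":30}
    - {"translation":[46,0,-5],"twist":0,"fingers":30}
    - {"translation":[46,0,-4],"twist":0,"fingers":30}
    - {"translation":[46,0,-4],"twist":0,"fingers":30}

```text
clock: 42.7
position: [610.6, -132.1, 137.6]
tcp_rot: [3.139, 0.124, 0.003]
ft_force: [1.0, 0.5, 3.1]
width: 44.0
grip_force: 4.0
```

Run:
```python
from h import *
where(); prof('j18.png',(150,282,6))
```

```text
d 15.7 zpiv 156.6 ft [1.  0.5 3.1] w 44.0 grip 4.0 t 42.7
150 [(150, 359, 164)]
156 [(150, 225, 173), (229, 359, 162)]
162 [(150, 223, 161), (243, 359, 155)]
168 [(150, 218, 160), (254, 359, 156)]
174 [(150, 174, 159), (199, 208, 162), (310, 322, 158), (345, 359, 156)]
180 [(150, 195, 148), (314, 337, 133), (348, 359, 152)]
186 [(150, 194, 145), (316, 359, 141)]
192 [(150, 183, 143), (204, 211, 158), (227, 240, 132), (244, 264, 132), (269, 276, 130), (315, 359, 139)]
198 [(153, 191, 134), (219, 284, 163), (319, 359, 141)]
204 [(150, 175, 215), (218, 285, 163), (324, 359, 181)]
210 [(150, 359, 163)]
216 [(150, 359, 164)]
222 [(150, 197, 188), (211, 292, 164), (306, 359, 194)]
228 [(150, 195, 209), (213, 290, 164), (309, 359, 203)]
234 [(150, 166, 156), (173, 191, 160), (212, 291, 165), (312, 316, 179), (322, 359, 156)]
240 [(150, 188, 175), (211, 293, 164), (320, 359, 162)]
246 [(150, 164, 161), (168, 183, 158), (210, 294, 164), (320, 344, 163), (348, 359, 149)]
252 [(173, 178, 181), (209, 295, 164), (326, 330, 167)]
258 [(207, 296, 164)]
264 [(206, 297, 164)]
270 [(206, 298, 164)]
276 [(205, 297, 157)]
```

carry_out:
  plan:
    - {"translation":[0,0,-20],"twist":0,"fingers":30}
    - {"translation":[0,0,-40],"twist":0,"fingers":30}
    - {"translation":[-30,0,-40],"twist":0,"fingers":30}
    - {"translation":[-65,0,-40],"twist":0,"fingers":30}
    - {"translation":[-96,0,-30],"twist":0,"fingers":30}
    - {"translation":[-96,0,10],"twist":0,"fingers":30}
    - {"translation":[-96,0,45],"twist":0,"fingers":30}
    - {"translation":[-96,0,75],"twist":0,"fingers":30}
    - {"translation":[-96,0,86],"twist":0,"fingers":30}
    - {"translation":[-96,0,86],"twist":0,"fingers":30}

```text
clock: 43.58
position: [511.2, -139.0, 48.8]
tcp_rot: [-3.137, -0.123, 0.009]
ft_force: [0.1, -0.0, 0.8]
width: 44.1
grip_force: 4.0
```

carry_out:
  plan:
    - {"translation":[0,0,2],"twist":0,"fingers":30}
    - {"translation":[0,0,4],"twist":0,"fingers":30}
    - {"translation":[0,0,6],"twist":0,"fingers":30}
    - {"translation":[0,0,6],"twist":0,"fingers":30}

```text
clock: 43.92
position: [514.4, -139.8, 46.3]
tcp_rot: [3.139, 0.123, 0.003]
ft_force: [-0.3, 0.4, -1.0]
width: 43.9
grip_force: 4.0
```

carry_out:
  plan:
    - {"translation":[0,0,2],"twist":0,"fingers":30}
    - {"translation":[0,0,3],"twist":0,"fingers":30}
    - {"translation":[0,0,3],"twist":0,"fingers":30}

```text
clock: 44.17
position: [514.5, -139.8, 43.1]
tcp_rot: [3.139, 0.123, 0.003]
ft_force: [1.6, 1.0, 3.8]
width: 44.1
grip_force: 4.0
```

Pressed flat; release, regrip firmly, lift.

carry_out:
  plan:
    - {"translation":[0,0,2],"twist":0,"fingers":30}
    - {"translation":[0,0,2],"twist":0,"fingers":48}
    - {"translation":[0,0,2],"twist":0,"fingers":56}
    - {"translation":[0,0,-1],"twist":0,"fingers":60}
    - {"translation":[0,0,-4],"twist":0,"fingers":60}
    - {"translation":[0,0,-4],"twist":0,"fingers":60}
    - {"translation":[0,0,-4],"twist":0,"fingers":60}

```text
clock: 44.75
position: [513.8, -139.7, 46.6]
tcp_rot: [3.139, 0.123, 0.001]
ft_force: [0.2, 0.1, -0.2]
width: 60.0
grip_force: 0.0
```

```bash
cat >> h.py <<'E'
def blobs(n,name,x0,x1,y0,y1):
    a=shot(n,name).astype(int)
    for c in cv2.findContours(((a.min(2)>120)&(a.max(2)-a.min(2)<45)).astype(np.uint8),0,2)[0]:
        x,y,w,h=cv2.boundingRect(c)
        if cv2.contourArea(c)>30 and x0<x<x1 and y0<y<y1: print(n,(x,y,w,h))
E
python3 - <<'E'
from h import *
where(); peg('scene','',515,-140); blobs('scene','s19.png',250,300,170,230)
E
```

```text
d -81.4 zpiv 65.6 ft [ 0.2  0.1 -0.2] w 60.0 grip 0.0 t 44.8
scene 25 278.2 210.3
scene 95 278.7 197.9
scene 121 278.8 193.1
scene (271, 192, 13, 28)
scene (286, 181, 11, 8)
```

carry_out:
  plan:
    - {"translation":[0,0,0],"twist":0,"fingers":44}
    - {"translation":[0,0,0],"twist":0,"fingers":36}
    - {"translation":[0,0,0],"twist":0,"fingers":30}
    - {"translation":[0,0,0],"twist":0,"fingers":30}
    - {"translation":[0,0,0],"twist":0,"fingers":30}
    - {"translation":[0,0,-30],"twist":0,"fingers":30}
    - {"translation":[0,0,-70],"twist":0,"fingers":30}
    - {"translation":[0,0,-110],"twist":0,"fingers":30}
    - {"translation":[0,0,-150],"twist":0,"fingers":30}
    - {"translation":[0,0,-190],"twist":0,"fingers":30}
  force: 15

```text
clock: 45.63
position: [513.0, -139.4, 238.1]
tcp_rot: [-3.139, -0.123, 0.001]
ft_force: [0.2, -0.4, -0.1]
width: 43.8
grip_force: 15.0
```

Run:
```python
from h import *
go([604.5,252.5,265],2.2)
```

```text
at [ 513.  -139.4  238.1] head -85.5 -> shift [ 122.  -383.6  -26.9] twist -87.7 q6 1.2 w 43.8 t 45.63
```

carry_out:
  plan:
    - {"translation":[5,-20,-27],"twist":-7,"fingers":30}
    - {"translation":[122,-384,-27],"twist":-87.7,"fingers":30}
    - {"translation":[122,-384,-27],"twist":-87.7,"fingers":30}
    - {"translation":[122,-384,-27],"twist":-87.7,"fingers":30}
    - {"translation":[122,-384,-27],"twist":-87.7,"fingers":30}
    - {"translation":[122,-384,-27],"twist":-87.7,"fingers":30}
    - {"translation":[122,-384,-27],"twist":-87.7,"fingers":30}
    - {"translation":[122,-384,-27],"twist":-87.7,"fingers":30}
    - {"translation":[122,-384,-27],"twist":-87.7,"fingers":30}
    - {"translation":[122,-384,-27],"twist":-87.7,"fingers":30}

```text
clock: 46.47
position: [603.2, 247.7, 263.1]
tcp_rot: [-2.47, -1.941, 0.001]
ft_force: [0.2, -0.0, -1.1]
width: 44.0
grip_force: 15.0
```

carry_out:
  plan:
    - {"translation":[0,0,0],"twist":-7,"fingers":30}
    - {"translation":[0,0,0],"twist":-15,"fingers":30}
    - {"translation":[0,0,0],"twist":-15,"fingers":30}
    - {"translation":[0,0,0],"twist":-15,"fingers":30}

```text
clock: 46.8
position: [603.0, 245.6, 262.9]
tcp_rot: [-2.205, -2.237, 0.001]
ft_force: [0.3, -0.9, -0.1]
width: 44.0
grip_force: 15.0
```

Run:
```python
from h import *
go([604.5,252.5,115],2.2)
```

```text
at [603.  245.6 262.9] head 0.8 -> shift [  6.9   1.7 147.9] twist -1.4 q6 0.35 w 44.0 t 46.8
```

carry_out:
  plan:
    - {"translation":[6,1.5,20],"twist":-1.4,"fingers":30}
    - {"translation":[6,1.5,55],"twist":-1.4,"fingers":30}
    - {"translation":[6,1.5,85],"twist":-1.4,"fingers":30}
    - {"translation":[6,1.5,95],"twist":-1.4,"fingers":30}
    - {"translation":[6,1.5,105],"twist":-1.4,"fingers":30}
    - {"translation":[6,1.5,120],"twist":-1.4,"fingers":30}
    - {"translation":[6,1.5,135],"twist":-1.4,"fingers":30}
    - {"translation":[6,1.5,147],"twist":-1.4,"fingers":30}
    - {"translation":[6,1.5,147],"twist":-1.4,"fingers":30}

```text
clock: 47.55
position: [604.1, 251.0, 114.9]
tcp_rot: [-2.176, -2.264, 0.003]
ft_force: [-1.3, -0.9, -1.2]
width: 43.8
grip_force: 15.0
```

carry_out:
  plan:
    - {"translation":[0,0,15],"twist":0,"fingers":30}
    - {"translation":[0,0,30],"twist":0,"fingers":30}
    - {"translation":[0,0,38],"twist":0,"fingers":30}
    - {"translation":[0,0,41],"twist":0,"fingers":30}
    - {"translation":[0,0,41],"twist":0,"fingers":30}
  force: 5

```text
clock: 47.97
position: [604.8, 251.6, 75.4]
tcp_rot: [-2.175, -2.266, 0.001]
ft_force: [0.2, 0.6, -1.1]
width: 44.1
grip_force: 5.0
```

carry_out:
  plan:
    - {"translation":[0,0,2],"twist":0,"fingers":30}
    - {"translation":[0,0,4],"twist":0,"fingers":30}
    - {"translation":[0,0,4],"twist":0,"fingers":30}

```text
clock: 48.22
position: [605.0, 251.7, 71.8]
tcp_rot: [2.175, 2.266, 0.001]
ft_force: [-0.8, 0.2, -2.0]
width: 43.9
grip_force: 5.0
```

carry_out:
  plan:
    - {"translation":[0,0,1.5],"twist":0,"fingers":30}
    - {"translation":[0,0,3],"twist":0,"fingers":30}
    - {"translation":[0,0,3],"twist":0,"fingers":30}

```text
clock: 48.47
position: [605.2, 251.9, 69.3]
tcp_rot: [2.175, 2.266, 0.002]
ft_force: [-1.0, -0.5, 3.8]
width: 43.6
grip_force: 5.0
```

carry_out:
  plan:
    - {"translation":[0,0,0],"twist":0,"fingers":46}
    - {"translation":[0,0,0],"twist":0,"fingers":54}
    - {"translation":[0,0,0],"twist":0,"fingers":58}
    - {"translation":[0,0,0],"twist":0,"fingers":58}
    - {"translation":[0,0,-20],"twist":0,"fingers":58}
    - {"translation":[0,0,-60],"twist":0,"fingers":58}
    - {"translation":[0,0,-100],"twist":0,"fingers":60}
    - {"translation":[0,0,-140],"twist":0,"fingers":70}
    - {"translation":[0,0,-180],"twist":0,"fingers":80}
    - {"translation":[0,0,-190],"twist":0,"fingers":87}

```text
clock: 49.3
position: [607.7, 252.8, 265.8]
tcp_rot: [2.172, 2.264, 0.015]
ft_force: [0.8, 0.3, 1.4]
width: 76.5
grip_force: 0.0
```

Run:
```python
from h import *
go([405,-390,262],-14); jars('scene','s20.png'); print(manip.state()['ft_force'])
```

```text
at [607.7 252.8 265.8] head 2.4 -> shift [-6.339e+02 -2.290e+02 -6.000e-01] twist 16.4 q6 0.33 w 76.5 t 49.3
blob [361. 304.] [ 416.5 -598.9   44. ] [[377.2, -541.2], [498.5, -613.2], [454.8, -655.4], [339.0, -585.4]]
blob [320. 296.] [ 345.  -496.2   44. ] [[312.5, -443.6], [348.2, -432.6], [376.7, -547.7], [341.9, -556.0]]
blob [295. 248.] [ 420.2 -317.7   44. ] [[406.4, -264.2], [461.1, -265.2], [433.4, -369.2], [382.2, -366.3]]
[-0.00301015  0.74255658  1.07469044]
```

carry_out:
  plan:
    - {"translation":[-634,-229,0],"twist":16.4,"fingers":87}
    - {"translation":[-634,-229,0],"twist":16.4,"fingers":87}
    - {"translation":[-634,-229,0],"twist":16.4,"fingers":87}
    - {"translation":[-634,-229,0],"twist":16.4,"fingers":87}
    - {"translation":[-634,-229,0],"twist":16.4,"fingers":87}
    - {"translation":[-634,-229,0],"twist":16.4,"fingers":87}
    - {"translation":[-634,-229,0],"twist":16.4,"fingers":87}
    - {"translation":[-634,-229,0],"twist":16.4,"fingers":87}
    - {"translation":[-634,-229,0],"twist":16.4,"fingers":87}
    - {"translation":[-634,-229,0],"twist":16.4,"fingers":87}

```text
clock: 50.18
position: [477.7, -147.2, 257.0]
tcp_rot: [-2.475, -1.933, 0.002]
ft_force: [0.2, -0.3, 0.2]
width: 86.6
grip_force: 0.0
```

Run:
```python
from h import *
go([405,-385,258],-14)
```

```text
at [ 477.7 -147.2  257. ] head -14.0 -> shift [-248.4  -12.9   -1. ] twist -0.0 q6 -0.08 w 86.6 t 50.18
```

carry_out:
  plan:
    - {"translation":[-235,-13,0],"twist":0,"fingers":87}
    - {"translation":[-235,-13,0],"twist":0,"fingers":87}
    - {"translation":[-235,-13,0],"twist":0,"fingers":87}
    - {"translation":[-235,-13,0],"twist":0,"fingers":87}
    - {"translation":[-235,-13,0],"twist":0,"fingers":87}
    - {"translation":[-235,-13,0],"twist":0,"fingers":87}
    - {"translation":[-235,-13,0],"twist":0,"fingers":87}
    - {"translation":[-235,-13,0],"twist":0,"fingers":87}
    - {"translation":[-235,-13,0],"twist":0,"fingers":87}

```text
clock: 50.93
position: [409.4, -369.6, 257.1]
tcp_rot: [-2.475, -1.931, 0.0]
ft_force: [0.1, -0.2, 0.7]
width: 86.9
grip_force: 0.0
```

Run:
```python
from h import *
go([405,-385,258],-14); jars('wrist','j21.png')
```

```text
at [ 409.4 -369.6  257.1] head -14.1 -> shift [-16.   -0.5  -0.9] twist -0.1 q6 -0.51 w 86.9 t 50.93
blob [231. 255.] [ 353.1 -475.    44. ] [[323.3, -438.8], [357.7, -425.7], [383.7, -513.6], [347.5, -529.8]]
blob [212.  88.] [ 387.9 -252.5   44. ] [[375.7, -249.0], [383.1, -240.4], [400.0, -255.9], [392.7, -264.5]]
blob [264. 120.] [ 440.9 -308.4   44. ] [[377.2, -253.0], [498.7, -244.7], [507.7, -362.4], [382.6, -371.1]]
blob [205.  76.] [ 383.2 -234.2   44. ] [[357.6, -228.7], [395.8, -211.1], [408.3, -239.1], [370.4, -256.8]]
blob [251.  67.] [ 442.2 -238.3   44. ] [[422.7, -222.3], [466.0, -229.6], [461.7, -253.8], [418.5, -246.6]]
```

Run:
```python
from h import *
a=cv2.imread('pics/j21.png').astype(int)
for th in (195,220):
    m=(a.min(2)>th).astype(np.uint8)
    m=cv2.morphologyEx(m,cv2.MORPH_OPEN,np.ones((5,5)))
    for c in cv2.findContours(m,0,2)[0]:
        if cv2.contourArea(c)<600: continue
        r=cv2.minAreaRect(c); print(th,np.round(r[0]),np.round(r[1]),[onz('wrist',*q,44)[:2].tolist() for q in cv2.boxPoints(r)])
```

```text
195 [231. 255.] [60. 26.] [[324.1, -439.9], [358.5, -426.7], [384.0, -512.7], [347.8, -529.0]]
195 [459. 184.] [31. 47.] [[673.0, -474.5], [711.5, -413.1], [774.6, -443.2], [733.6, -509.2]]
195 [252. 128.] [71. 35.] [[413.6, -265.3], [456.0, -275.9], [434.6, -363.8], [391.1, -352.9]]
220 [231. 255.] [59. 26.] [[324.4, -441.0], [358.8, -427.8], [383.7, -511.8], [347.6, -528.1]]
220 [252. 128.] [71. 35.] [[413.6, -265.3], [456.0, -275.9], [434.6, -363.8], [391.1, -352.9]]
```

Run:
```python
from h import *
go([417,-342,4],-14)
```

```text
at [ 409.7 -369.3  257.4] head -14.0 -> shift [ 27.9   0.8 253.5] twist -0.0 q6 -0.51 w 87.2 t 50.98
```

carry_out:
  plan:
    - {"translation":[28,1,20],"twist":0,"fingers":87}
    - {"translation":[28,1,60],"twist":0,"fingers":87}
    - {"translation":[28,1,100],"twist":0,"fingers":87}
    - {"translation":[28,1,140],"twist":0,"fingers":87}
    - {"translation":[28,1,180],"twist":0,"fingers":87}
    - {"translation":[28,1,215],"twist":0,"fingers":87}
    - {"translation":[28,1,240],"twist":0,"fingers":87}
    - {"translation":[28,1,250],"twist":0,"fingers":87}
    - {"translation":[28,1,253],"twist":0,"fingers":87}
    - {"translation":[28,1,253],"twist":0,"fingers":87}

```text
clock: 51.82
position: [418.0, -342.9, 5.4]
tcp_rot: [-2.475, -1.934, 0.0]
ft_force: [-0.3, -0.6, 0.0]
width: 87.0
grip_force: 0.0
```

carry_out:
  plan:
    - {"translation":[0,0,0],"twist":0,"fingers":42}
    - {"translation":[0,0,0],"twist":0,"fingers":35}
    - {"translation":[0,0,0],"twist":0,"fingers":30}
    - {"translation":[0,0,0],"twist":0,"fingers":30}
    - {"translation":[0,0,0],"twist":0,"fingers":30}
    - {"translation":[0,0,0],"twist":0,"fingers":30}
    - {"translation":[0,0,0],"twist":0,"fingers":30}
  force: 4

```text
clock: 52.4
position: [417.6, -343.7, 5.6]
tcp_rot: [2.476, 1.933, -0.0]
ft_force: [0.0, -0.0, 3.2]
width: 44.1
grip_force: 3.9
```

carry_out:
  plan:
    - {"translation":[0,0,-30],"twist":0,"fingers":30}
    - {"translation":[0,0,-70],"twist":0,"fingers":30}
    - {"translation":[0,0,-110],"twist":0,"fingers":30}
    - {"translation":[0,0,-150],"twist":0,"fingers":30}
    - {"translation":[0,0,-150],"twist":0,"fingers":30}

```text
clock: 52.82
position: [421.0, -346.5, 162.5]
tcp_rot: [2.467, 1.926, 0.004]
ft_force: [0.9, -0.8, -0.8]
width: 44.1
grip_force: 4.0
```

Run:
```python
from h import *
go([480,-143,150],-85.5)
```

```text
at [ 421.  -346.5  162.5] head -14.0 -> shift [211.8   7.8  11.5] twist 71.5 q6 -0.47 w 44.1 t 52.82
```

carry_out:
  plan:
    - {"translation":[21,1,0],"twist":7.1,"fingers":30}
    - {"translation":[42,2,1],"twist":14.2,"fingers":30}
    - {"translation":[63,2,2],"twist":21.3,"fingers":30}
    - {"translation":[84,3,4],"twist":28.4,"fingers":30}
    - {"translation":[105,4,5],"twist":35.5,"fingers":30}
    - {"translation":[126,5,6],"twist":42.6,"fingers":30}
    - {"translation":[147,6,7],"twist":49.7,"fingers":30}
    - {"translation":[168,6,8],"twist":56.8,"fingers":30}
    - {"translation":[190,7,10],"twist":63.9,"fingers":30}
    - {"translation":[212,8,11],"twist":71,"fingers":30}

```text
clock: 53.65
position: [476.5, -138.8, 143.7]
tcp_rot: [-3.139, -0.126, 0.001]
ft_force: [-0.1, -1.1, -1.4]
width: 43.9
grip_force: 4.0
```

carry_out:
  plan:
    - {"translation":[0,0,0],"twist":0.5,"fingers":30}
    - {"translation":[0,0,20],"twist":0.5,"fingers":30}
    - {"translation":[0,0,40],"twist":0.5,"fingers":30}
    - {"translation":[0,0,56],"twist":0.5,"fingers":30}
    - {"translation":[0,0,56],"twist":0.5,"fingers":30}
    - {"translation":[0,0,56],"twist":0.5,"fingers":30}

```text
clock: 54.15
position: [476.0, -140.2, 87.7]
tcp_rot: [-3.138, -0.124, 0.004]
ft_force: [0.4, 0.2, -0.4]
width: 43.8
grip_force: 4.0
```

Run:
```python
from h import *
where(); go([595,-134,91],-85.5);prof('j22.png',(84,240,8))
```

```text
d -119.2 zpiv 106.7 ft [ 0.4  0.2 -0.4] w 43.8 grip 4.0 t 54.1
at [ 476.  -140.2   87.7] head -85.5 -> shift [119.2   3.3  -3.6] twist 0.0 q6 1.18 w 43.8 t 54.15
84 []
92 []
100 []
108 [(200, 302, 228)]
116 [(200, 303, 227)]
124 [(200, 293, 228), (297, 303, 221)]
132 [(200, 302, 228)]
140 [(200, 302, 226)]
148 [(201, 302, 228)]
156 [(201, 302, 228)]
164 [(201, 302, 227)]
172 [(202, 302, 228)]
180 [(202, 301, 219)]
188 [(203, 301, 214)]
196 [(203, 301, 204)]
204 [(203, 300, 189)]
212 [(204, 209, 147), (213, 300, 180)]
220 [(204, 209, 148), (213, 299, 152)]
228 [(204, 298, 151)]
236 [(205, 210, 145), (214, 289, 151), (293, 298, 146)]
```

carry_out:
  plan:
    - {"translation":[15,2,-3],"twist":0,"fingers":30}
    - {"translation":[28,2,-3],"twist":0,"fingers":30}
    - {"translation":[36,2,-3],"twist":0,"fingers":30}
    - {"translation":[40,2,-3],"twist":0,"fingers":30}
    - {"translation":[43,2,-3],"twist":0,"fingers":30}
    - {"translation":[43,2,-3],"twist":0,"fingers":30}
    - {"translation":[43,2,-3],"twist":0,"fingers":30}

```text
clock: 54.78
position: [519.3, -138.5, 91.4]
tcp_rot: [-3.139, -0.123, 0.001]
ft_force: [-0.5, -0.9, -1.0]
width: 44.1
grip_force: 4.0
```

carry_out:
  plan:
    - {"translation":[1,0,0],"twist":0,"fingers":30}
    - {"translation":[3,0,0],"twist":0,"fingers":30}
    - {"translation":[3,0,0],"twist":0,"fingers":30}

```text
clock: 55.03
position: [521.9, -138.3, 91.2]
tcp_rot: [-3.139, -0.123, 0.003]
ft_force: [-3.4, -1.3, 1.0]
width: 44.2
grip_force: 4.0
```

Run:
```python
from h import *
where()
```

```text
d -73.3 zpiv 110.2 ft [-3.4 -1.3  1. ] w 44.2 grip 4.0 t 55.0
```

carry_out:
  plan:
    - {"translation":[3,0,-3],"twist":0,"fingers":30}
    - {"translation":[4.5,0,-7],"twist":0,"fingers":30}
    - {"translation":[6.3,0,-11],"twist":0,"fingers":30}
    - {"translation":[8.3,0,-15.5],"twist":0,"fingers":30}
    - {"translation":[10.3,0,-19.5],"twist":0,"fingers":30}
    - {"translation":[12.5,0,-23.5],"twist":0,"fingers":30}
    - {"translation":[15,0,-27.3],"twist":0,"fingers":30}
    - {"translation":[17.6,0,-31],"twist":0,"fingers":30}
    - {"translation":[17.6,0,-31],"twist":0,"fingers":30}

```text
clock: 55.78
position: [541.6, -137.1, 123.4]
tcp_rot: [3.139, 0.123, 0.003]
ft_force: [-0.3, 0.7, 0.8]
width: 44.0
grip_force: 4.0
```

Run:
```python
from h import *
where();prof('j23.png',(96,280,8))
```

```text
d -53.5 zpiv 142.4 ft [-0.3  0.7  0.8] w 44.0 grip 4.0 t 55.8
96 []
104 [(347, 359, 192)]
112 [(150, 166, 224), (346, 359, 216)]
120 [(150, 166, 225), (210, 293, 231), (346, 359, 219)]
128 [(150, 159, 173), (176, 359, 214)]
136 [(150, 359, 227)]
144 [(187, 196, 199), (209, 295, 231), (317, 326, 197)]
152 [(188, 197, 192), (209, 295, 232), (316, 326, 189)]
160 [(182, 202, 185), (208, 295, 231), (312, 331, 188)]
168 [(208, 295, 232)]
176 [(207, 296, 231)]
184 [(208, 296, 219)]
192 [(208, 296, 221)]
200 [(208, 296, 205)]
208 [(208, 296, 170)]
216 [(207, 296, 155)]
224 [(207, 296, 154)]
232 [(207, 212, 149), (216, 296, 154)]
240 [(207, 296, 153)]
248 [(207, 296, 153)]
256 [(207, 296, 152)]
264 [(207, 297, 152)]
272 [(207, 212, 146), (216, 296, 152)]
```

carry_out:
  plan:
    - {"translation":[-14,0,0],"twist":0,"fingers":30}
    - {"translation":[-20,0,0],"twist":0,"fingers":30}
    - {"translation":[-20,0,6.5],"twist":0,"fingers":30}
    - {"translation":[-10,0,6.5],"twist":0,"fingers":30}
    - {"translation":[-5,0,6.5],"twist":0,"fingers":30}
    - {"translation":[-4,0,6.5],"twist":0,"fingers":30}
    - {"translation":[-4,0,6.5],"twist":0,"fingers":30}

```text
clock: 56.42
position: [537.6, -137.3, 115.8]
tcp_rot: [3.139, 0.123, 0.001]
ft_force: [-0.2, -0.7, -0.9]
width: 44.0
grip_force: 4.0
```

carry_out:
  plan:
    - {"translation":[1,0,0],"twist":0,"fingers":30}
    - {"translation":[3,0,0],"twist":0,"fingers":30}
    - {"translation":[3,0,0],"twist":0,"fingers":30}

```text
clock: 56.67
position: [538.9, -137.0, 115.8]
tcp_rot: [-3.139, -0.123, 0.002]
ft_force: [-3.3, -0.2, 1.0]
width: 43.8
grip_force: 4.0
```

Run:
```python
from h import *
where()
```

```text
d -56.1 zpiv 134.8 ft [-3.3 -0.2  1. ] w 43.8 grip 4.0 t 56.7
```

carry_out:
  plan:
    - {"translation":[4,0,-2.2],"twist":0,"fingers":30}
    - {"translation":[7,0,-4.6],"twist":0,"fingers":30}
    - {"translation":[9.6,0,-6.8],"twist":0,"fingers":30}
    - {"translation":[12.2,0,-8.9],"twist":0,"fingers":30}
    - {"translation":[15,0,-11],"twist":0,"fingers":30}
    - {"translation":[17.8,0,-13.2],"twist":0,"fingers":30}
    - {"translation":[20.6,0,-15],"twist":0,"fingers":30}
    - {"translation":[23.5,0,-16.9],"twist":0,"fingers":30}
    - {"translation":[23.5,0,-16.9],"twist":0,"fingers":30}

```text
clock: 57.42
position: [563.9, -135.3, 133.3]
tcp_rot: [3.139, 0.122, 0.002]
ft_force: [-0.1, -1.1, 0.8]
width: 43.7
grip_force: 4.0
```

Run:
```python
from h import *
where();prof('j24.png',(122,202,10))
```

```text
d -31.1 zpiv 152.3 ft [-0.1 -1.1  0.8] w 43.7 grip 4.0 t 57.4
122 [(164, 188, 127)]
132 [(151, 158, 127), (162, 171, 128), (194, 209, 128), (232, 258, 129), (349, 359, 130)]
142 [(150, 171, 242), (199, 224, 130), (341, 359, 239)]
152 [(150, 171, 243), (215, 289, 236), (341, 359, 241)]
162 [(150, 359, 238)]
172 [(150, 290, 234), (299, 323, 173)]
182 [(192, 200, 153), (213, 291, 225), (312, 318, 230), (345, 352, 144)]
192 [(189, 201, 148), (211, 292, 210), (346, 359, 139)]
```

Same as jar_a; finish the arc.

carry_out:
  plan:
    - {"translation":[3,0,-1.2],"twist":0,"fingers":30}
    - {"translation":[6,0,-2.5],"twist":0,"fingers":30}
    - {"translation":[12.4,0,-4.2],"twist":0,"fingers":30}
    - {"translation":[19,0,-5.8],"twist":0,"fingers":30}
    - {"translation":[25.7,0,-6.6],"twist":0,"fingers":30}
    - {"translation":[32.5,0,-6.9],"twist":0,"fingers":30}
    - {"translation":[39.3,0,-6.3],"twist":0,"fingers":30}
    - {"translation":[46,0,-5],"twist":0,"fingers":30}
    - {"translation":[46,0,-4],"twist":0,"fingers":30}
    - {"translation":[46,0,-4],"twist":0,"fingers":30}

```text
clock: 58.3
position: [610.1, -131.6, 137.0]
tcp_rot: [3.139, 0.123, 0.004]
ft_force: [-0.2, -0.6, 1.9]
width: 43.9
grip_force: 4.0
```

Run:
```python
from h import *
where();prof('j25.png',(174,282,8))
```

```text
d 15.2 zpiv 156.0 ft [-0.2 -0.6  1.9] w 43.9 grip 4.0 t 58.3
174 [(150, 174, 159), (200, 211, 164), (313, 321, 162), (346, 359, 158)]
182 [(150, 193, 148), (315, 341, 132), (346, 359, 153)]
190 [(150, 188, 142), (207, 212, 159), (314, 359, 138)]
198 [(153, 183, 134), (220, 283, 162), (320, 359, 150)]
206 [(150, 184, 200), (218, 285, 159), (327, 359, 184)]
214 [(150, 359, 161)]
222 [(150, 197, 188), (211, 292, 162), (306, 359, 198)]
230 [(150, 193, 209), (214, 290, 161), (310, 359, 190)]
238 [(150, 166, 159), (171, 189, 174), (212, 291, 161), (315, 359, 159)]
246 [(150, 164, 163), (168, 183, 157), (210, 293, 160), (321, 359, 160)]
254 [(173, 177, 164), (209, 294, 161)]
262 [(207, 296, 160)]
270 [(206, 298, 161)]
278 []
```

carry_out:
  plan:
    - {"translation":[0,0,-20],"twist":0,"fingers":30}
    - {"translation":[0,0,-40],"twist":0,"fingers":30}
    - {"translation":[-30,0,-40],"twist":0,"fingers":30}
    - {"translation":[-65,0,-40],"twist":0,"fingers":30}
    - {"translation":[-96,0,-30],"twist":0,"fingers":30}
    - {"translation":[-96,0,10],"twist":0,"fingers":30}
    - {"translation":[-96,0,45],"twist":0,"fingers":30}
    - {"translation":[-96,0,75],"twist":0,"fingers":30}
    - {"translation":[-96,0,86],"twist":0,"fingers":30}
    - {"translation":[-96,0,86],"twist":0,"fingers":30}

```text
clock: 59.18
position: [510.5, -138.5, 48.2]
tcp_rot: [-3.137, -0.122, 0.009]
ft_force: [-0.5, -0.0, -0.2]
width: 44.0
grip_force: 4.0
```

carry_out:
  plan:
    - {"translation":[0,0,2],"twist":0,"fingers":30}
    - {"translation":[0,0,4],"twist":0,"fingers":30}
    - {"translation":[0,0,6],"twist":0,"fingers":30}
    - {"translation":[0,0,6],"twist":0,"fingers":30}

```text
clock: 59.52
position: [513.8, -139.3, 45.8]
tcp_rot: [3.139, 0.122, 0.003]
ft_force: [0.3, -0.3, -0.4]
width: 43.6
grip_force: 4.0
```

carry_out:
  plan:
    - {"translation":[0,0,2],"twist":0,"fingers":30}
    - {"translation":[0,0,4],"twist":0,"fingers":30}
    - {"translation":[0,0,4],"twist":0,"fingers":30}

```text
clock: 59.77
position: [514.3, -139.3, 41.5]
tcp_rot: [3.139, 0.122, 0.004]
ft_force: [1.6, 0.6, 3.8]
width: 43.8
grip_force: 4.0
```

carry_out:
  plan:
    - {"translation":[0,0,1],"twist":0,"fingers":30}
    - {"translation":[0,0,1],"twist":0,"fingers":48}
    - {"translation":[0,0,1],"twist":0,"fingers":56}
    - {"translation":[0,0,-2],"twist":0,"fingers":60}
    - {"translation":[0,0,-5],"twist":0,"fingers":60}
    - {"translation":[0,0,-5],"twist":0,"fingers":60}
    - {"translation":[0,0,-5],"twist":0,"fingers":60}

```text
clock: 60.35
position: [513.1, -139.2, 46.0]
tcp_rot: [3.139, 0.122, 0.001]
ft_force: [0.6, -0.1, 0.5]
width: 60.0
grip_force: 0.0
```

Run:
```python
from h import *
where(); peg('scene','',515,-140); blobs('scene','s26.png',250,300,170,230)
```

```text
d -82.1 zpiv 65.0 ft [ 0.6 -0.1  0.5] w 60.0 grip 0.0 t 60.4
scene 25 278.2 210.3
scene 95 278.7 197.9
scene 121 278.8 193.1
scene (299, 220, 20, 16)
scene (269, 195, 14, 25)
scene (251, 192, 13, 12)
scene (286, 181, 11, 8)
```

carry_out:
  plan:
    - {"translation":[0,0,0],"twist":0,"fingers":44}
    - {"translation":[0,0,0],"twist":0,"fingers":36}
    - {"translation":[0,0,0],"twist":0,"fingers":30}
    - {"translation":[0,0,0],"twist":0,"fingers":30}
    - {"translation":[0,0,0],"twist":0,"fingers":30}
    - {"translation":[0,0,-30],"twist":0,"fingers":30}
    - {"translation":[0,0,-70],"twist":0,"fingers":30}
    - {"translation":[0,0,-110],"twist":0,"fingers":30}
    - {"translation":[0,0,-150],"twist":0,"fingers":30}
    - {"translation":[0,0,-190],"twist":0,"fingers":30}
  force: 15

```text
clock: 61.23
position: [512.3, -138.9, 237.5]
tcp_rot: [-3.139, -0.122, 0.001]
ft_force: [0.4, -0.7, -1.6]
width: 44.0
grip_force: 15.0
```

Run:
```python
from h import *
go([608,158,268],2.2)
```

```text
at [ 512.3 -138.9  237.5] head -85.5 -> shift [ 118.4 -288.6  -30.5] twist -87.7 q6 1.21 w 44.0 t 61.23
```

carry_out:
  plan:
    - {"translation":[5,-20,-30],"twist":-7,"fingers":30}
    - {"translation":[118,-289,-31],"twist":-87.7,"fingers":30}
    - {"translation":[118,-289,-31],"twist":-87.7,"fingers":30}
    - {"translation":[118,-289,-31],"twist":-87.7,"fingers":30}
    - {"translation":[118,-289,-31],"twist":-87.7,"fingers":30}
    - {"translation":[118,-289,-31],"twist":-87.7,"fingers":30}
    - {"translation":[118,-289,-31],"twist":-87.7,"fingers":30}
    - {"translation":[118,-289,-31],"twist":-87.7,"fingers":30}
    - {"translation":[118,-289,-31],"twist":-87.7,"fingers":30}
    - {"translation":[118,-289,-31],"twist":-87.7,"fingers":30}

```text
clock: 62.07
position: [608.2, 160.9, 266.1]
tcp_rot: [-2.467, -1.944, 0.001]
ft_force: [0.7, -1.0, -0.9]
width: 43.8
grip_force: 15.0
```

carry_out:
  plan:
    - {"translation":[0,0,0],"twist":-7,"fingers":30}
    - {"translation":[0,0,0],"twist":-15,"fingers":30}
    - {"translation":[0,0,0],"twist":-15,"fingers":30}
    - {"translation":[0,0,0],"twist":-15,"fingers":30}

```text
clock: 62.4
position: [607.9, 158.2, 266.5]
tcp_rot: [-2.206, -2.236, 0.001]
ft_force: [0.0, 0.6, -0.2]
width: 44.1
grip_force: 15.0
```

Run:
```python
from h import *
go([608,158,115],2.2)
```

```text
at [607.9 158.2 266.5] head 0.8 -> shift [ -0.2   0.2 151.5] twist -1.4 q6 0.22 w 44.1 t 62.4
```

carry_out:
  plan:
    - {"translation":[0,0,20],"twist":-1.4,"fingers":30}
    - {"translation":[0,0,55],"twist":-1.4,"fingers":30}
    - {"translation":[0,0,85],"twist":-1.4,"fingers":30}
    - {"translation":[0,0,97],"twist":-1.4,"fingers":30}
    - {"translation":[0,0,107],"twist":-1.4,"fingers":30}
    - {"translation":[0,0,122],"twist":-1.4,"fingers":30}
    - {"translation":[0,0,137],"twist":-1.4,"fingers":30}
    - {"translation":[0,0,150],"twist":-1.4,"fingers":30}
    - {"translation":[0,0,150],"twist":-1.4,"fingers":30}

```text
clock: 63.15
position: [607.2, 157.9, 115.0]
tcp_rot: [-2.176, -2.264, 0.004]
ft_force: [-0.4, -0.1, -1.4]
width: 43.8
grip_force: 15.0
```

carry_out:
  plan:
    - {"translation":[0,0,15],"twist":0,"fingers":30}
    - {"translation":[0,0,30],"twist":0,"fingers":30}
    - {"translation":[0,0,39],"twist":0,"fingers":30}
    - {"translation":[0,0,43],"twist":0,"fingers":30}
    - {"translation":[0,0,43],"twist":0,"fingers":30}
  force: 5

```text
clock: 63.57
position: [608.0, 158.2, 73.5]
tcp_rot: [-2.176, -2.265, 0.001]
ft_force: [0.1, 0.5, -1.6]
width: 43.7
grip_force: 5.0
```

carry_out:
  plan:
    - {"translation":[0,0,2],"twist":0,"fingers":30}
    - {"translation":[0,0,4],"twist":0,"fingers":30}
    - {"translation":[0,0,4],"twist":0,"fingers":30}

```text
clock: 63.82
position: [608.8, 158.4, 70.5]
tcp_rot: [2.175, 2.265, 0.002]
ft_force: [0.2, 0.7, 0.5]
width: 44.1
grip_force: 5.0
```

carry_out:
  plan:
    - {"translation":[0,0,1.5],"twist":0,"fingers":30}
    - {"translation":[0,0,2.5],"twist":0,"fingers":30}
    - {"translation":[0,0,2.5],"twist":0,"fingers":30}

```text
clock: 64.07
position: [608.8, 158.4, 68.4]
tcp_rot: [2.176, 2.265, 0.002]
ft_force: [0.0, 0.2, 4.9]
width: 44.1
grip_force: 5.0
```

carry_out:
  plan:
    - {"translation":[0,0,0],"twist":0,"fingers":46}
    - {"translation":[0,0,0],"twist":0,"fingers":54}
    - {"translation":[0,0,0],"twist":0,"fingers":58}
    - {"translation":[0,0,0],"twist":0,"fingers":58}
    - {"translation":[0,0,-20],"twist":0,"fingers":58}
    - {"translation":[0,0,-60],"twist":0,"fingers":58}
    - {"translation":[0,0,-100],"twist":0,"fingers":58}
    - {"translation":[0,0,-140],"twist":0,"fingers":58}
    - {"translation":[0,0,-180],"twist":0,"fingers":58}
    - {"translation":[0,0,-220],"twist":0,"fingers":58}

```text
clock: 64.9
position: [607.7, 158.1, 289.1]
tcp_rot: [-2.176, -2.266, 0.0]
ft_force: [0.6, -0.1, -0.3]
width: 58.0
grip_force: 0.0
```

carry_out:
  plan:
    - {"translation":[-20,-35,-10],"twist":0,"fingers":58}
    - {"translation":[-30,-70,-20],"twist":0,"fingers":58}
    - {"translation":[-40,-100,-20],"twist":0,"fingers":58}
    - {"translation":[-40,-100,-20],"twist":0,"fingers":58}
    - {"translation":[-40,-100,-20],"twist":0,"fingers":58}

```text
clock: 65.32
position: [508.9, 113.8, 307.9]
tcp_rot: [2.176, 2.265, 0.001]
ft_force: [-0.2, 0.8, 0.9]
width: 58.3
grip_force: 0.0
```

Run:
```python
from h import *
s=manip.state();print(s['position'],s['ft_force'],s['clock'])
i=cam('wrist');a=shot('wrist','w27.png').astype(int)
m=((a.min(2)>170)).astype(np.uint8);m=cv2.morphologyEx(m,cv2.MORPH_OPEN,np.ones((3,3)))
for c in cv2.findContours(m,0,2)[0]:
    if cv2.contourArea(c)<80: continue
    r=cv2.minAreaRect(c);p=onz('wrist',*r[0],121,i);print(np.round(r[0]),np.round(r[1]),np.round(r[2]),'z121',p,'z80',onz('wrist',*r[0],80,i)[:2])
for y in (346.5,251.5,156.6):peg('scene','',604.5-(y-251.5)*.038,y)
blobs('scene','s27.png',190,270,110,190)
b=cv2.imread('pics/s27.png').astype(int)
for y in range(122,182,4): print(y,''.join('#' if v>190 else '+' if v>120 else '.' for v in b[y,195:275].min(1)))
```

```text
[508.92384818 113.82268076 307.8581334 ] [-0.18022523  0.77059551  0.92411781] 65.3167
[303. 319.] [ 6. 29.] 3.0 z121 [594.5 -97.5 121. ] z80 [ 604.8 -130.5]
[ 62. 249.] [19. 15.] 84.0 z121 [226.7  -5.3 121. ] z80 [193.9 -27.5]
[ 35. 173.] [22. 10.] 85.0 z121 [193.3 110.8 121. ] z80 [156.5 102.3]
[ 30. 159.] [45. 57.] 86.0 z121 [186.2 132.8 121. ] z80 [148.5 126.9]
[136. 143.] [32.  5.] 79.0 z121 [365.6 152.  121. ] z80 [349.  148.3]
[318. 124.] [ 7. 32.] 90.0 z121 [586.  181.2 121. ] z80 [595.3 180.9]
[262. 122.] [61. 17.] 90.0 z121 [520.1 179.6 121. ] z80 [521.6 179.2]
[481. 103.] [43.  9.] 87.0 z121 [836.5 241.5 121. ] z80 [875.2 248.3]
[263.  55.] [66. 18.] 90.0 z121 [517.5 258.9 121. ] z80 [518.8 267.7]
[335.   6.] [12. 34.] 90.0 z121 [602.7 331.7 121. ] z80 [614.  349.1]
[314.  83.] [166.  80.] 90.0 z121 [578.7 229.3 121. ] z80 [587.1 234.7]
scene 25 219.4 146.1
scene 95 218.0 134.0
scene 121 217.5 129.4
scene 25 232.6 154.8
scene 95 231.5 142.7
scene 121 231.1 138.0
scene 25 246.6 164.1
scene 95 245.9 151.9
scene 121 245.7 147.1
scene (269, 172, 51, 36)
scene (191, 117, 69, 66
[... 576 characters left out ...]
....................
150 +++........+++++++++#####++++++++++++++++++++++########+..+.....................
154 ...............+++++++++++#####++++++++++++++++++++++++...++++..................
158 ..........######++++++++++++++++#####++.+++++++++++++++...+.....................
162 .....+......+#+..#####++++++++++++++++######+++++++++++..+++++..................
166 .........++......+#########+++++++++++++++++++..+++++++..++++++.................
170 .......................+#########+++++++++++++++++++++++........................
174 ...................+++......+#########++++++..............................+#####
178 .................................++########+++.............................++##+
```

```bash
python3 -c "
from bench import manip
print(manip.hand_in())"
```

```text
the job is handed in; nothing more can be done
None
```

I handed the job in at about 65 s: both guards are off the hanger and stand against the block's front edge, all three jars are upside down on their own pegs, and the gripper is clear; my last checks were camera measurements, and the hand-in gave no verdict.

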